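# Find the high levelling mount with a touch probe and bring it level

## Task

One of the four levelling mounts on the base plate stands too high. Take the blue touch probe from its cradle, park it stylus-down in the sloping stand and let go, then take it again by the end of its handle and touch its red ball to the top of each brass pin, going clockwise as seen from above and starting at the mount beside the red dot. Put the probe back fully home in the stand, turn the black nut of the high mount clockwise until its pin is level with the other three, and leave the other things where they are.

Things in the scene. Friction and masses are not known exactly. Their poses are not given: they have to be found in the camera images.
- probe: Touch probe, 0.10 to 0.20 kg. Square handle 22 x 22 x 120 mm: rear 80 mm blue plastic, front 40 mm steel; from the steel end an 8 mm stylus sticks out 40 mm, with a red 10 mm ball. Origin: handle centre (centre of mass about 17 mm ahead of it); x along the probe to the ball's end at x = +100. It starts lying level in a grey cradle, axis 41 mm above the table, ball away from the robot.
- probe_tip (a point): End of the probe's red ball, on its axis, 100 mm ahead of the handle's centre. The cradle in which the probe first lies is a fixed low block, 50 mm wide, under about x = -10 to +75 mm of the probe, with side lips up to 38 mm above the table; the rear 45 mm of the handle overhang it freely.
- stand: Fixed grey stand, foot 130 x 80 x 10 mm. An open trough, 32 mm wide inside with flared upper edges, slopes down at 45 degrees towards its +x (away from the robot). The handle's lower 55 mm (68 mm underneath) lie in it, the edges rising 8 mm above the handle's upper face, 57 mm wide over all; the handle's end sits on two yellow lips 18 mm tall, the stylus in the 16 mm gap between. Origin under the foot's centre.
- stand_seat (a point): Where the handle's centre is when the probe sits fully home in the stand, ball lowest: 107 mm above the table and 2 mm behind the stand's origin. The ball's end is then 68 mm ahead of the origin and 37 mm above the table. The upper 65 mm of the handle stick out of the trough freely.
- base_plate: Square aluminium plate, 200 x 200 x 15 mm, fixed to the table, carrying four levelling mounts at the corners of a 96 mm square. A red dot of 18 mm diameter is painted at one corner of the plate, at (-86, +86) mm. Origin: centre of the underside; z up. When level, the top faces of all four pins stand 65 mm above the origin (the table).
- corner_1 (a point): Fixed point on the plate's top, 15 mm above the table, on the centre line of the near-left (beside the red dot) mount; number 1 of the clockwise (seen from above) round that starts at the red dot.
- corner_2 (a point): Fixed point on the plate's top, 15 mm above the table, on the centre line of the far-left mount; number 2 of the clockwise (seen from above) round that starts at the red dot.
- corner_3 (a point): Fixed point on the plate's top, 15 mm above the table, on the centre line of the far-right mount; number 3 of the clockwise (seen from above) round that starts at the red dot.
- corner_4 (a point): Fixed point on the plate's top, 15 mm above the table, on the centre line of the near-right mount; number 4 of the clockwise (seen from above) round that starts at the red dot.
- mount_a: One of four alike mounts; its corner varies. Black ribbed nut, 44 mm diameter, 27 to 49 mm above the table, round a brass pin. Origin: on the centre line at the plate's top. Clockwise from above lowers the pin 5 mm per radian (8 mm per quarter turn); the nut stays where left (friction 0.18 N m); under 30 N on the pin does not move it.
- pintop_a (a point): Centre of the flat top of mount_a's brass pin (20 mm diameter); rises and falls with it. Level pins stand 65 mm above the table; three start within 0.5 mm of that, the high one 4 to 6.5 mm above.
- mount_b: One of four alike mounts; its corner varies. Black ribbed nut, 44 mm diameter, 27 to 49 mm above the table, round a brass pin. Origin: on the centre line at the plate's top. Clockwise from above lowers the pin 5 mm per radian (8 mm per quarter turn); the nut stays where left (friction 0.18 N m); under 30 N on the pin does not move it.
- pintop_b (a point): Centre of the flat top of mount_b's brass pin (20 mm diameter); rises and falls with it. Level pins stand 65 mm above the table; three start within 0.5 mm of that, the high one 4 to 6.5 mm above.
- mount_c: One of four alike mounts; its corner varies. Black ribbed nut, 44 mm diameter, 27 to 49 mm above the table, round a brass pin. Origin: on the centre line at the plate's top. Clockwise from above lowers the pin 5 mm per radian (8 mm per quarter turn); the nut stays where left (friction 0.18 N m); under 30 N on the pin does not move it.
- pintop_c (a point): Centre of the flat top of mount_c's brass pin (20 mm diameter); rises and falls with it. Level pins stand 65 mm above the table; three start within 0.5 mm of that, the high one 4 to 6.5 mm above.
- mount_d: One of four alike mounts; its corner varies. Black ribbed nut, 44 mm diameter, 27 to 49 mm above the table, round a brass pin. Origin: on the centre line at the plate's top. Clockwise from above lowers the pin 5 mm per radian (8 mm per quarter turn); the nut stays where left (friction 0.18 N m); under 30 N on the pin does not move it.
- pintop_d (a point): Centre of the flat top of mount_d's brass pin (20 mm diameter); rises and falls with it. Level pins stand 65 mm above the table; three start within 0.5 mm of that, the high one 4 to 6.5 mm above.
- wash_bottle: Bystander, to be left alone. White bottle with red cap, 60 mm diameter, 170 mm tall. Origin: centre of its base.
- screw_jar: Bystander, to be left alone. Small clear jar with a metal lid, 50 mm diameter, 60 mm tall. Origin: centre of its base.
- tape_roll: Bystander, to be left alone. Yellow tape roll lying flat, 84 mm diameter, 24 mm high. Origin: centre of its underside.
- mug: Bystander, to be left alone. Blue mug, 76 mm diameter, 90 mm tall. Origin: centre of its base.
- carrier: Bystander, to be left alone. Aluminium carrier plate, 130 x 130 x 8 mm, lying flat. Origin: centre of its underside.
- mouse: Bystander, to be left alone. Black computer mouse, 100 x 58 x 26 mm. Origin: centre of its underside.
- driver: Bystander, to be left alone. Screwdriver lying on the table, about 30 mm high. Origin near its middle, x along it.

How it is judged:
On the way, in this order (a step that is already met when the one before it is completed fails the run):
1. the probe sits stylus-down in the stand, let go (distance between probe and stand_seat below 0.015 m and x of probe_tip in the frame of stand above 0.05 m and z of probe_tip in the frame of stand below 0.055 m and contact force between the fingers and probe below 0.2 N), for 0.2 s.
2. the probe's ball touches the top of pin 1 of the round, the near-left (beside the red dot) one (horizontal distance between probe_tip and corner_1 below 0.013 m and z of probe_tip in the frame of base_plate above 0.058 m and (contact force between probe and mount_a above 0.8 N or contact force between probe and mount_b above 0.8 N or contact force between probe and mount_c above 0.8 N or contact force between probe and mount_d above 0.8 N)), for 0.04 s.
3. the probe's ball touches the top of pin 2 of the round, the far-left one (horizontal distance between probe_tip and corner_2 below 0.013 m and z of probe_tip in the frame of base_plate above 0.058 m and (contact force between probe and mount_a above 0.8 N or contact force between probe and mount_b above 0.8 N or contact force between probe and mount_c above 0.8 N or contact force between probe and mount_d above 0.8 N)), for 0.04 s.
4. the probe's ball touches the top of pin 3 of the round, the far-right one (horizontal distance between probe_tip and corner_3 below 0.013 m and z of probe_tip in the frame of base_plate above 0.058 m and (contact force between probe and mount_a above 0.8 N or contact force between probe and mount_b above 0.8 N or contact force between probe and mount_c above 0.8 N or contact force between probe and mount_d above 0.8 N)), for 0.04 s.
5. the probe's ball touches the top of pin 4 of the round, the near-right one (horizontal distance between probe_tip and corner_4 below 0.013 m and z of probe_tip in the frame of base_plate above 0.058 m and (contact force between probe and mount_a above 0.8 N or contact force between probe and mount_b above 0.8 N or contact force between probe and mount_c above 0.8 N or contact force between probe and mount_d above 0.8 N)), for 0.04 s.
6. the probe is back in the stand, let go (all of step 1), for 0.2 s.
At the end, for the whole second after the job is handed in: All four pin tops stand 65 mm above the plate's underside, within 1.6 mm; the probe rests in the stand, released and at rest, handle centre within 15 mm of its fully-home place and ball pointing down the trough (at least 50 mm ahead of the stand's origin and lower than 55 mm) (all of step 6 and z of pintop_a in the frame of base_plate between 0.0634 and 0.0666 m and z of pintop_b in the frame of base_plate between 0.0634 and 0.0666 m and z of pintop_c in the frame of base_plate between 0.0634 and 0.0666 m and z of pintop_d in the frame of base_plate between 0.0634 and 0.0666 m and linear speed of probe below 0.02 m/s); the robot touches nothing.
It fails at once if a bystander (bottle, jar, tape roll, mug, carrier plate, mouse or screwdriver) is moved by more than 30 mm (distance of any of wash_bottle, screw_jar, tape_roll, mug, carrier, mouse, driver from where it was at the start of the episode above 0.03 m).
It also fails if it takes over 72 s, if anything falls off the work surface, if the arm or the gripper's body presses on something with over 40 N, if the wrist force passes 120 N, or if a joint passes its speed limit or range.

## Robot

A 6-joint arm with a two-finger parallel gripper is mounted at the origin on the work surface. World frame = base frame: x ahead of the robot, y to its left, z up, the work surface at z = 0. Lengths are in m, angles in rad, forces in N, time in s.
With the tool pointing down it reaches from about 0.325 to 0.775 m from the base axis. Payload 9.3 kg.
Tool frame: the origin (TCP) lies at the very end of the fingers, on their centre line; the grasp point (between the pads) lies 19 mm behind it; z points along the fingers, y is the direction in which the jaws open and shut (so a half turn about z gives the same grasp; the last joint's range is limited). The gripper opens to 85 mm and grips with 20 to 120 N. Pads are 22 mm wide; open, the fingers measure 114 mm over their backs; the gripper's body (76 mm by 85 mm) begins 54 mm behind the grasp point. The pads swing forward as they close: fully open they stand 13 mm farther back than shut.
Start: joints at [1.115, 0.259, 0.021, 1.334, 0, 1.418], TCP at [0.164, 0.525, 0.231] pointing down, gripper open.
Joint ranges: [-3.04, 3.04], [-0.91, 1.82], [-1.04, 1.36], [-1.92, 1.95], [-1.52, 1.45], [-3.14, 3.14]. Speed limits (rad/s): [2.22, 2.22, 2.79, 3.14, 3.14, 3.14].

## Interface

Orientations are given as [roll, pitch, yaw] about the fixed x, y, z axes, in that order (R = Rz(yaw) Ry(pitch) Rx(roll)).
In Python, from bench import state, optics, workorder gives the robot as it stands. The module is installed in compiled form; this text tells all that it offers.
- The arm moves only by the tool step_arm, never from a script. Its argument "targets" is a list of rows, each a list of 2 entries, a list of its own where there are three numbers: the shift along the world's x, y, z in mm, then the turn, a rotation vector about the world's x, y, z in degrees. In form: [[[tx, ty, tz], [wx, wy, wz]], ...]. A call has exactly 10 rows; each row shifts and turns the commanded pose from where the row before left it; what a row does not reach is not made up. A row lasts 1/8 s, in which the tool goes at most 62.5 mm and 10.7 degrees, less where a joint would pass 70% of its speed; a pose out of reach is approached as far as the arm can. A call is refused whole if a number of a shift passes 62.5 or a number of a turn 10.7, either way. A call with a gripper value outside its range is refused whole. "hand" is the opening in per cent of the stroke, from 0 (shut) to 100 (fully open), set as the call begins (left out, the last holds). The fingers move at their own pace and stop on an object; the grip force is fixed at half the most. Time passes only in rows, so rows that do not move let the fingers close, or fill a call up. It gives the time, the measured TCP pose, the force and the opening at its end, in the units of the state.
- state(): the state, without advancing time (a new reading comes with each control period).
- optics.capture(name): name is "scene" or "top" or "wrist"; returns (picture, depth): 384x512x3 uint8, red, green, blue; 384x512 float32, m along the optical axis (not along the pixel's ray), 0 where there is no reading.
- optics.camera_model(name): a dict with "fx", "fy", "cx", "cy" (pixels), "k1" (the pictures are not rectified: a ray, as slopes to the right and down, at radius r is drawn at 1 + k1 r^2 times it, then the intrinsics apply), "view" (4x4, takes a point from world to camera coordinates). Camera axes: x right, y down, z forward; pixel columns grow to the right and rows downward; lengths in m; the calibration is good to about 2 mm. A picture is of the moment at which its call begins: read the wrist's pose just before it. camera_model takes no time and is no camera call; for the wrist camera it gives the pose at the moment of the call.
- workorder.sign_off(): hands the job in, once; it reports no verdict.
The state is a dict: "time_s": time; "joints": joint angles; "joint_velocities": joint speeds; "tau": joint torques, N m; "ee_pos": TCP position; "tool_rot": TCP orientation; "ft_force": force on the tool from outside, world axes, zero at the start; "ft_torque": the same for the moment, N m; "finger_gap": finger opening in m.
Only numpy, scipy, OpenCV 4.12 (cv2) and the standard library are available. Lean on these libraries where they do the work, as an engineer would, in place of code of your own. Each camera call takes 0.05 s, during which the arm holds its last target.

## Working session

There is one attempt and no reset: what is moved stays moved. The work goes in short steps, Python scripts to look and compute and a tool call to move; the robot and the scene stay as the last step left them, time stands still between calls to the robot, and variables do not carry over. Pictures are saved under pics/ and viewed, and the job is handed in when it is done.

Besides the shell and the picture viewer there is one more tool, called after "Call:" as name([rows], argument=value, ...), one row to a line, values as JSON. step_arm: Moves the arm, as the interface text tells. Its arguments: {"type":"object","properties":{"targets":{"type":"array"},"hand":{"type":"number"}},"required":["targets"]}

```bash
ls; mkdir -p pics; python3 - <<'E'
from bench import state, optics, workorder
import cv2,numpy as np
s=state()
print({k:np.round(v,3) for k,v in s.items()})
for n in ["scene","top","wrist"]:
    m=optics.camera_model(n); print(n,{k:np.round(v,4).tolist() for k,v in m.items()})
    p,d=optics.capture(n); cv2.imwrite(f"pics/{n}0.png",p[:,:,::-1]); np.save(f"{n}0.npy",d); np.save(f"{n}0v.npy",np.array(m["view"]))
E
```

```text
pics
{'time_s': np.float64(0.0), 'joints': array([ 1.115,  0.259,  0.021,  1.334, -0.   ,  1.418]), 'joint_velocities': array([ 0.002, -0.   , -0.001,  0.001,  0.   , -0.001]), 'tau': array([-1.0000e-03, -5.5564e+01,  3.4453e+01,  1.4000e-02, -0.0000e+00,
        0.0000e+00]), 'ee_pos': array([0.164, 0.525, 0.231]), 'tool_rot': array([-3.14 , -0.   ,  2.839]), 'ft_force': array([0.284, 0.092, 0.868]), 'ft_torque': array([-0.014, -0.038,  0.043]), 'finger_gap': np.float64(0.085)}
scene {'fx': 395.9959, 'fy': 395.9959, 'cx': 254.9233, 'cy': 185.1849, 'k1': -0.0941, 'view': [[0.07, 0.9974, 0.0143, -0.0494], [0.6539, -0.035, -0.7558, -0.2808], [-0.7534, 0.0622, -0.6546, 1.632], [0.0, 0.0, 0.0, 1.0]]}
top {'fx': 466.1049, 'fy': 466.1049, 'cx': 260.4187, 'cy': 195.0487, 'k1': -0.0973, 'view': [[-0.0121, -0.9997, -0.0227, 0.0355], [-0.9822, 0.0161, -0.1869, 0.5245], [0.1873, 0.02, -0.9821, 1.3891], [0.0, 0.0, 0.0, 1.0]]}
wrist {'fx': 273.7238, 'fy': 273.7238, 'cx': 255.7379, 'cy': 194.4965, 'k1': 0.003, 'view': [[0.2984, 0.9544, -0.0009, -0.5496], [0.9222, -0.2881, 0.2581, -0.0339], [0.2461, -0.0778, -0.9661, 0.3776], [0.0, 0.0, 0.0, 1.0]]}
```

View pics/scene0.png

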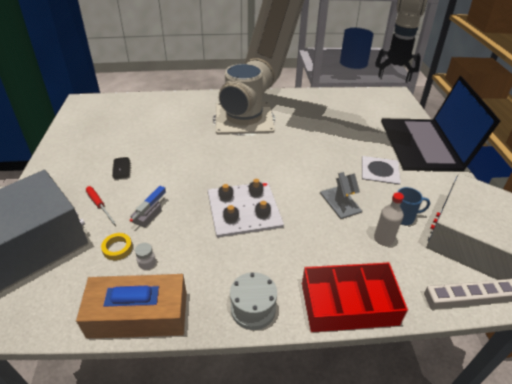

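View pics/top0.png

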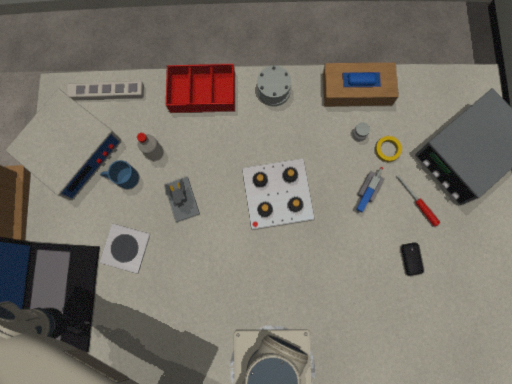

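View pics/wrist0.png

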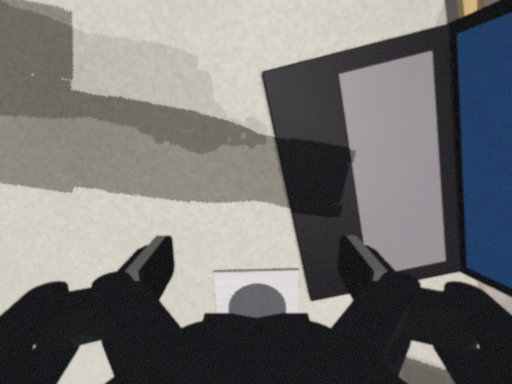

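The top view (u = −y, v = −x) shows the base plate centred near (278,194) with its red dot at (255,224). The probe lies in its cradle near (370,190), blue end toward the robot, and the stand is near (182,199). The mug and bottle are left of the stand, and the jar, tape and driver are around the probe.

```bash
cat > h.py <<'E'
import numpy as np,cv2
from scipy.spatial.transform import Rotation as R
from bench import state,optics,workorder
def model(n):
    m=optics.camera_model(n); m["view"]=np.array(m["view"]); return m
def KD(m): return np.array([[m["fx"],0,m["cx"]],[0,m["fy"],m["cy"]],[0,0,1.]]),np.array([m["k1"],0,0,0.])
def ray(m,uv):
    K,D=KD(m); s=cv2.undistortPoints(np.array(uv,float).reshape(-1,1,2),K,D).reshape(-1,2)
    V=m["view"]; d=np.c_[s,np.ones(len(s))]@V[:3,:3]; c=-V[:3,:3].T@V[:3,3]; return c,d
def onz(m,uv,z):
    c,d=ray(m,uv); return c+d*((z-c[2])/d[:,2])[:,None]
def proj(m,P):
    V=m["view"];K,D=KD(m); return cv2.projectPoints(np.array(P,float).reshape(-1,1,3),cv2.Rodrigues(V[:3,:3])[0],V[:3,3],K,D)[0].reshape(-1,2)
def cap(n,name):
    m=model(n);p,d=optics.capture(n);cv2.imwrite(f"pics/{name}.png",p[:,:,::-1]);np.savez(f"{name}.npz",p=p,d=d,**m);return m,p,d
def load(name):
    z=np.load(f"{name}.npz");return {k:z[k] for k in("fx","fy","cx","cy","k1","view")},z["p"],z["d"]
def st():
    s=state();print("t",round(s["time_s"],2),"ee",np.round(s["ee_pos"]*1000,1),"R",np.round(np.degrees(s["tool_rot"]),1),"F",np.round(s["ft_force"],1),"gap",round(s["finger_gap"]*1000,1),"q",np.round(s["joints"],2));return s
E
python3 - <<'E'
from h import *
m=model("top")
p=cv2.imread("pics/top0.png")
c=cv2.resize(p[150:270,150:420],None,fx=2.9,fy=2.9,interpolation=cv2.INTER_CUBIC);cv2.imwrite("pics/top0c.png",c)
hsv=cv2.cvtColor(p,cv2.COLOR_BGR2HSV)
red=cv2.inRange(hsv,(0,150,100),(8,255,255))|cv2.inRange(hsv,(172,150,100),(180,255,255))
n,l,s,ce=cv2.connectedComponentsWithStats(red)
for i in range(1,n):
    print("red",ce[i].round(1),s[i][4],onz(m,ce[i],0.015).round(4))
br=cv2.inRange(hsv,(10,110,120),(25,255,255))
n,l,s,ce=cv2.connectedComponentsWithStats(br)
for i in range(1,n):
    if s[i][4]>10: print("br",ce[i].round(1),s[i][4],onz(m,ce[i],0.065).round(4))
bl=cv2.inRange(hsv,(100,130,80),(125,255,255))
n,l,s,ce=cv2.connectedComponentsWithStats(bl)
for i in range(1,n):
    if s[i][4]>30: print("bl",ce[i].round(1),s[i],onz(m,ce[i],0.041).round(4))
E
```

```text
red [201.5  87.4] 1968 [[0.901  0.2215 0.015 ]]
red [141.1 136.6] 58 [[0.7337 0.4187 0.015 ]]
red [110.7 145.9] 7 [[0.7045 0.5195 0.015 ]]
red [104.1 153.1] 8 [[0.6802 0.5405 0.015 ]]
red [ 98.3 160.3] 10 [[0.6562 0.5588 0.015 ]]
red [381. 167.] 1 [[ 0.6167 -0.3587  0.015 ]]
red [428.  212.3] 194 [[ 0.4674 -0.4995  0.015 ]]
red [254.6 223.6] 13 [[0.4409 0.048  0.015 ]]
br [360.9  79.6] 1755 [[ 0.8958 -0.301   0.065 ]]
br [388.9 147.8] 279 [[ 0.6657 -0.3752  0.065 ]]
br [ 17.8 170.4] 101 [[0.6155 0.8072 0.065 ]]
br [290.4 172.3] 27 [[ 0.5919 -0.0656  0.065 ]]
br [259.6 177.3] 29 [[0.5778 0.0296 0.065 ]]
br [295.7 202.5] 30 [[ 0.4972 -0.0792  0.065 ]]
br [264.6 207.4] 30 [[0.4838 0.0154 0.065 ]]
br [ 17.2 233.1] 18 [[0.4131 0.7913 0.065 ]]
bl [361.2  78.5] [343  73  37  13 424] [[ 0.9106 -0.3074  0.041 ]]
bl [365.  198.8] [357 187  17  25 174] [[ 0.5094 -0.296   0.041 ]]
```

View pics/top0c.png

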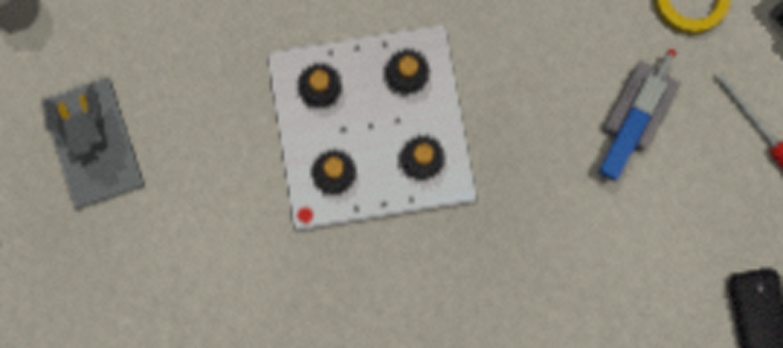

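Call:
step_arm([
  [[21.6, -25.5, 5], [0, 0, 1.7]],
  [[21.6, -25.5, 5], [0, 0, 1.7]],
  [[21.6, -25.5, 5], [0, 0, 1.7]],
  [[21.6, -25.5, 5], [0, 0, 1.7]],
  [[21.6, -25.5, 5], [0, 0, 1.7]],
  [[21.6, -25.5, 5], [0, 0, 1.7]],
  [[21.6, -25.5, 5], [0, 0, 1.7]],
  [[21.6, -25.5, 5], [0, 0, 1.7]],
  [[21.6, -25.5, 5], [0, 0, 1.7]],
  [[21.6, -25.5, 5], [0, 0, 1.7]],
], hand=100)

```text
time_s: 1.4
ee_pos: [0.3805, 0.269, 0.2813]
tool_rot: [-3.141, -0.0, 3.136]
ft_force: [-0.8, 0.9, -0.4]
finger_gap: 0.0853
```

```bash
python3 - <<'E'
from h import *
st(); cap("wrist","w1"); 
E
```

```text
t 1.4 ee [380.5 269.  281.3] R [-180.    -0.   179.7] F [-0.8  0.9 -0.4] gap 85.3 q [ 0.44  0.1  -0.05  1.42 -0.    0.44]
```

View pics/w1.png

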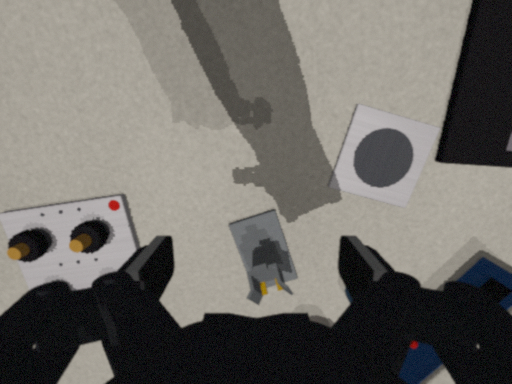

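Wrist view: the stand's foot has corners near (229,224), (272,210) and (298,275), with the yellow lips near (270,286). The red dot is at (113,205), and two pins show at (77,246) and (15,252).

```bash
python3 - <<'E'
from h import *
m,p,d=load("w1")
b=p[:,:,::-1].copy()
cv2.imwrite("pics/w1c.png",cv2.resize(b[195:315,205:325],None,fx=5,fy=5,interpolation=cv2.INTER_CUBIC))
for n,(m2,d2) in {"w":(m,d)}.items():
  for uv in [(240,235),(285,240),(262,240),(262,250)]:
    print(uv,d2[uv[1],uv[0]])
pts=[(229,224),(272,210),(298,275)]
print(onz(m,pts,0.01).round(4))
print("dot",onz(m,[(113.5,205.5)],0.015).round(4))
hsv=cv2.cvtColor(b,cv2.COLOR_BGR2HSV)
y=cv2.inRange(hsv,(18,120,100),(35,255,255));n,l,s,ce=cv2.connectedComponentsWithStats(y)
for i in range(1,n):
    if s[i][4]>5: print(ce[i],s[i])
E
```

```text
(240, 235) 0.44499877
(285, 240) 0.45874703
(262, 240) 0.4489785
(262, 250) 0.44238216
[[0.4755 0.2253 0.01  ]
 [0.4521 0.2943 0.01  ]
 [0.5683 0.3396 0.01  ]]
dot [[0.4418 0.0465 0.015 ]]
[ 76.03937008 245.36220472] [ 70 240  13  12 127]
[ 13.96666667 253.14166667] [  8 248  13  11 120]
[278.39285714 285.67857143] [275 279   8  11  28]
[263.125  287.9375] [260 282   7  13  64]
```

View pics/w1c.png

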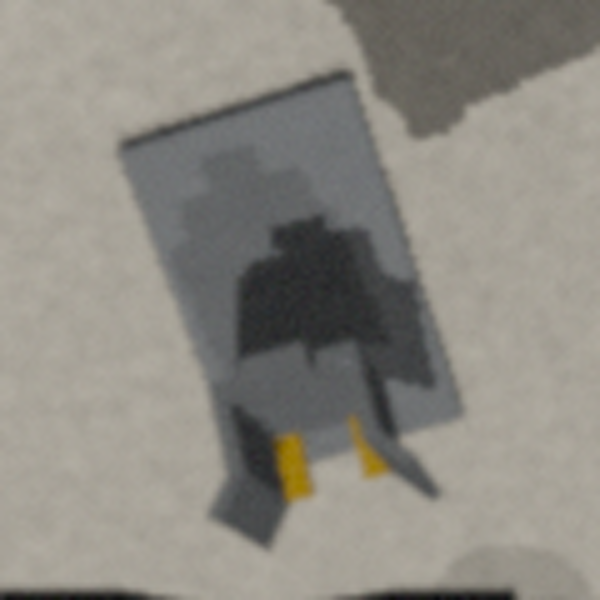

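```bash
python3 - <<'E'
from h import *
m,p,d=load("w1")
P=onz(m,[(229.6,225.2),(275,210.6),(297,277.2)],0.01)
print(P.round(4), np.linalg.norm(P[0]-P[1]),np.linalg.norm(P[2]-P[1]))
e=P[2]-P[1]; f=P[1]-P[0]
print(np.degrees(np.arctan2(e[1],e[0])),np.degrees(np.arctan2(-f[0],f[1])), "centre",(P[0]+P[2])/2)
mt=model("top")
C=(P[0]+P[2])/2; 
# overlay check in top view
t=cv2.imread("pics/top0.png")
yaw=np.radians(20.5); Rz=R.from_euler("z",yaw).as_matrix()
for name,mm,im,off in (("top",mt,t,(140,160,90,80)),):
    c=[C*[1,1,0]+Rz@np.array([sx*.065,sy*.04,.01]) for sx,sy in((-1,-1),(1,-1),(1,1),(-1,1))]
    uv=proj(mm,c); print(uv.round(1))
    x,y,w,h=off; s=6
    o=cv2.resize(im[y:y+h,x:x+w],None,fx=s,fy=s,interpolation=cv2.INTER_CUBIC)
    cv2.polylines(o,[((uv+.5-[x,y])*s).astype(int)],True,(0,255,0),1); cv2.imwrite("pics/topst.png",o)
E
```

```text
[[0.4775 0.2262 0.01  ]
 [0.4532 0.2991 0.01  ]
 [0.5725 0.338  0.01  ]] 0.07685496302815256 0.12553638721207938
18.0701249809718 18.48044503824987 centre [0.52502807 0.28212326 0.01      ]
[[199.7 212.9]
 [186.1 175.7]
 [162.9 184.6]
 [176.1 222. ]]
```

View pics/topst.png

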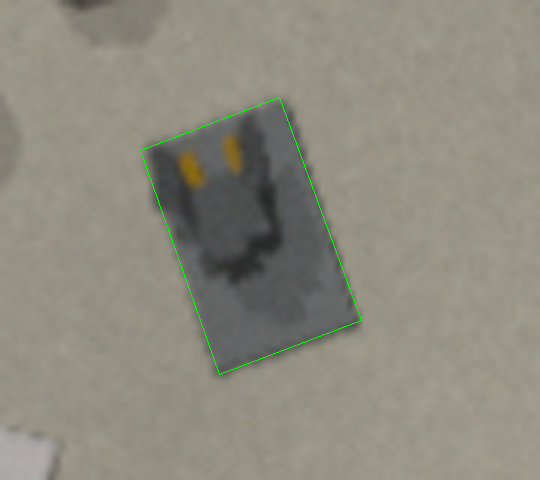

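```bash
cat >> h.py <<'E'
def cloud(m,d):
    H,W=d.shape; u,v=np.meshgrid(np.arange(W),np.arange(H)); c,r=ray(m,np.c_[u.ravel(),v.ravel()])
    return (c+r*d.ravel()[:,None]).reshape(H,W,3)
E
python3 - <<'E'
from h import *
m,p,d=load("w1"); X=cloud(m,d)
for uv in [(240,235),(285,240),(262,240),(200,150),(350,230),(120,270),(76,245),(14,253)]:
    print(uv,X[uv[1],uv[0]].round(4))
# stand foot mask
def mask(im):
    lab=cv2.cvtColor(im,cv2.COLOR_RGB2LAB).astype(int); return lab
lab=mask(p)
for uv in [(240,235),(285,240),(222,235),(300,240),(262,240),(200,150)]: print(uv,lab[uv[1],uv[0]])
mt=model("top");t=cv2.imread("pics/top0.png")[:,:,::-1].copy();dt=np.load("top0.npy");Xt=cloud(mt,dt);lt=mask(t)
for uv in [(195,212),(183,200),(210,212),(150,210),(290,172),(259,177),(295,202),(264,207),(278,210),(365,199),(371,180)]: print(uv,Xt[uv[1],uv[0]].round(4),lt[uv[1],uv[0]])
E
```

```text
(240, 235) [0.4943 0.2427 0.0108]
(285, 240) [5.083e-01 3.172e-01 2.000e-04]
(262, 240) [0.504  0.2785 0.0092]
(200, 150) [ 3.580e-01  1.834e-01 -1.000e-04]
(350, 230) [ 0.4914  0.425  -0.001 ]
(120, 270) [0.3739 0.2139 0.3243]
(76, 245) [0.4826 0.0158 0.0699]
(14, 253) [ 0.4971 -0.0791  0.0644]
(240, 235) [120 127 127]
(285, 240) [121 127 131]
(222, 235) [169 128 134]
(300, 240) [172 128 134]
(262, 240) [ 69 129 127]
(200, 150) [174 128 134]
(195, 212) [0.4815 0.2371 0.0082] [110 127 127]
(183, 200) [0.5168 0.272  0.0305] [ 45 126 128]
(210, 212) [ 0.4832  0.1912 -0.0068] [158 127 135]
(150, 210) [0.4912 0.384  0.0013] [158 128 135]
(290, 172) [ 0.5932 -0.0644  0.0636] [132 137 170]
(259, 177) [0.5789 0.0314 0.0641] [133 138 170]
(295, 202) [ 0.4996 -0.0775  0.0604] [137 137 171]
(264, 207) [0.4851 0.0173 0.0639] [138 138 170]
(278, 210) [ 0.4827 -0.0259  0.0162] [185 128 130]
(365, 199) [ 0.5077 -0.2947  0.0473] [ 95 135  91]
(371, 180) [ 0.5666 -0.3159  0.0512] [117 125 131]
```

```bash
python3 - <<'E'
from h import *
def fit(m,p,seed,lthr,bthr):
    lab=cv2.cvtColor(p,cv2.COLOR_RGB2LAB)
    lab=cv2.medianBlur(lab,3)
    k=((lab[...,2]<bthr)&(lab[...,0]<lthr)).astype(np.uint8)
    n,l,s,ce=cv2.connectedComponentsWithStats(k); i=l[seed[1],seed[0]]; 
    kk=(l==i).astype(np.uint8); print(s[i])
    c=max(cv2.findContours(kk,cv2.RETR_EXTERNAL,cv2.CHAIN_APPROX_NONE)[0],key=len).reshape(-1,2)
    P=onz(m,c,0.01)[:,:2]
    return P,kk
for nm,(m,p,d),seed,l,b in (("w",load("w1"),(240,235),145,130),("t",(model("top"),cv2.imread("pics/top0.png")[:,:,::-1].copy(),0),(195,212),132,130)):
    P,kk=fit(m,p,seed,l,b)
    cv2.imwrite(f"pics/mask_{nm}.png",kk*255)
    # rotate into guess frame, take extreme boundary lines
    for yaw in np.radians([17,18,19,20,21]):
        c=np.array([.525,.282]); Q=(P-c)@np.array([[np.cos(yaw),-np.sin(yaw)],[np.sin(yaw),np.cos(yaw)]])
        near=Q[(Q[:,0]<-.055)&(abs(Q[:,1])<.033)]; rt=Q[(Q[:,1]<-.03)&(abs(Q[:,0]+.02)<.035)]; lf=Q[(Q[:,1]>.03)&(abs(Q[:,0])<.05)]
        print(nm,np.degrees(yaw).round(1),"near",np.median(near[:,0]).round(4),np.polyfit(near[:,1],near[:,0],1)[0].round(3),"right",np.median(rt[:,1]).round(4),np.polyfit(rt[:,0],rt[:,1],1)[0].round(3),"left",np.median(lf[:,1]).round(4),np.polyfit(lf[:,0],lf[:,1],1)[0].round(3), Q[:,0].max().round(4))
E
```

```text
[ 229  210   68   94 3462]
w 17.0 near -0.0652 -0.018 right -0.039 0.019 left 0.0377 0.019 0.0901
w 18.0 near -0.0652 -0.003 right -0.0387 0.002 left 0.0376 0.001 0.0894
w 19.0 near -0.0653 0.012 right -0.0384 -0.015 left 0.0377 -0.016 0.0886
w 20.0 near -0.0652 0.03 right -0.0378 -0.034 left 0.0378 -0.033 0.0889
w 21.0 near -0.0653 0.046 right -0.0375 -0.052 left 0.0377 -0.05 0.0891
[166 178  33  43 857]
t 17.0 near -0.0625 -0.025 right -0.0383 0.039 left 0.0359 0.02 0.0632
t 18.0 near -0.0626 -0.007 right -0.0378 0.021 left 0.0363 0.015 0.0628
t 19.0 near -0.0626 0.004 right -0.0375 0.013 left 0.0363 0.009 0.0629
t 20.0 near -0.0626 0.015 right -0.0373 -0.004 left 0.0364 -0.006 0.0629
t 21.0 near -0.0625 0.032 right -0.0369 -0.027 left 0.0365 -0.023 0.0634
```

Call:
step_arm([
  [[10, -31, 0], [0, 0, 0]],
  [[10, -31, 0], [0, 0, 0]],
  [[10, -31, 0], [0, 0, 0]],
  [[10, -31, 0], [0, 0, 0]],
  [[10, -31, 0], [0, 0, 0]],
  [[10, -31, 0], [0, 0, 0]],
  [[10, -31, 0], [0, 0, 0]],
  [[10, -31, 0], [0, 0, 0]],
  [[10, -31, 0], [0, 0, 0]],
  [[10, -31, 0], [0, 0, 0]],
])

```text
time_s: 2.7
ee_pos: [0.4801, -0.0411, 0.2811]
tool_rot: [3.141, -0.0, 3.135]
ft_force: [0.1, -0.0, 0.7]
finger_gap: 0.0852
```

```bash
python3 - <<'E'
from h import *
st(); cap("wrist","w2"); 
E
```

```text
t 2.7 ee [480.1 -41.1 281.1] R [180.   -0.  179.6] F [ 0.1 -0.   0.7] gap 85.2 q [-0.26  0.13 -0.02  1.42  0.   -0.25]
```

View pics/w2.png

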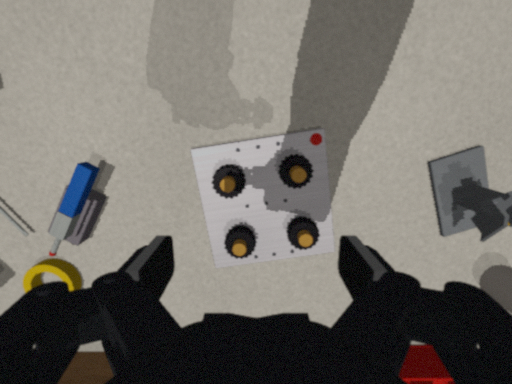

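Wrist view 2: the whole plate is visible, with pins at about (298,174), (305,239), (239,248) and (228,184) and the red dot at (316,139). At left are the probe (blue near (75,190), red ball (53,252)) and part of the tape roll.

```bash
python3 - <<'E'
from h import *
m,p,d=load("w2"); X=cloud(m,d)
b=p[:,:,::-1].copy(); hsv=cv2.cvtColor(b,cv2.COLOR_BGR2HSV)
br=cv2.inRange(hsv,(10,110,60),(25,255,255))
n,l,s,ce=cv2.connectedComponentsWithStats(br)
for i in range(1,n):
    if 30<s[i][4]<400:
        z=np.median(X[l==i][:,2]); er=cv2.erode((l==i).astype(np.uint8),np.ones((3,3)))>0
        z2=X[er][:,2]
        print("br",ce[i].round(1),s[i],"z",z.round(4),np.percentile(z2,[25,50,75]).round(4),onz(m,ce[i],z).round(4))
red=cv2.inRange(hsv,(0,150,60),(6,255,255))|cv2.inRange(hsv,(174,150,60),(180,255,255))
n,l,s,ce=cv2.connectedComponentsWithStats(red)
for i in range(1,n):
    if s[i][4]>10: print("red",ce[i].round(1),s[i],onz(m,ce[i],.015).round(4),onz(m,ce[i],.041).round(4))
bl=cv2.inRange(hsv,(100,130,60),(125,255,255)); bl[:, :40]=0; bl[:,140:]=0
n,l,s,ce=cv2.connectedComponentsWithStats(bl); i=1+np.argmax(s[1:,4]);print(ce[i],s[i])
r=cv2.minAreaRect(np.argwhere(l==i)[:,::-1].astype(np.float32)); print(r); print(cv2.boxPoints(r))
cv2.imwrite("pics/w2p.png",cv2.resize(b[140:280,20:140],None,fx=4.2,fy=4.2,interpolation=cv2.INTER_CUBIC))
cv2.imwrite("pics/w2q.png",cv2.resize(b[115:285,180:350],None,fx=3.5,fy=3.5,interpolation=cv2.INTER_CUBIC))
E
```

```text
br [297.8 174.1] [290 166  17  17 217] z 0.0702 [0.07   0.0705 0.0711] [[0.4827 0.0139 0.0702]]
br [226.8 184.2] [219 176  16  17 204] z 0.0644 [0.0642 0.0647 0.0653] [[ 0.497  -0.0801  0.0644]]
br [304.9 238.6] [298 230  16  18 219] z 0.0644 [0.0641 0.0647 0.0653] [[0.5767 0.0279 0.0644]]
br [239.  248.1] [231 240  16  17 210] z 0.0641 [0.0637 0.0645 0.0649] [[ 0.5909 -0.0659  0.0641]]
red [315.6 138.8] [311 134  10  11  88] [[0.4409 0.0468 0.015 ]] [[0.4393 0.0412 0.041 ]]
red [423.8 367.1] [ 399  345   55   39 1493] [[0.8578 0.2679 0.015 ]] [[0.8296 0.2483 0.041 ]]
[ 78.24319579 189.33625988] [  59  163   40   54 1139]
((78.29896545410156, 189.57733154296875), (21.931476593017578, 55.640968322753906), 23.962491989135742)
[[ 56.979374 210.5464  ]
 [ 79.577324 159.70103 ]
 [ 99.61856  168.60826 ]
 [ 77.02061  219.45363 ]]
```

View pics/w2p.png

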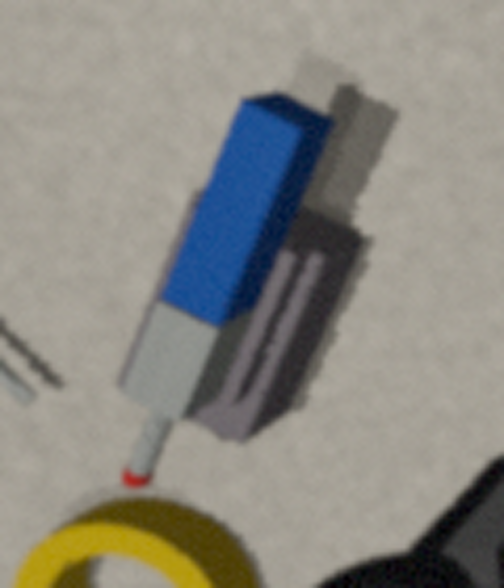

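View pics/w2q.png

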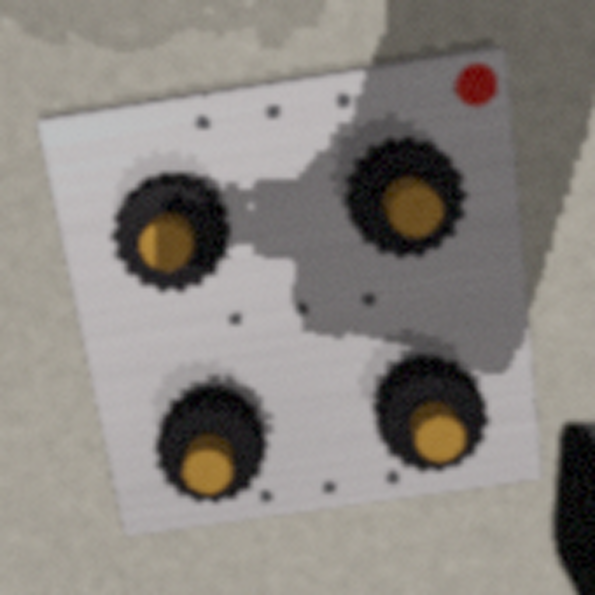

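Pin 1 (near-left, beside the dot) reads z ≈ 70.5 mm while the other three read ≈ 64.6 mm, so it is the high one, by about 6 mm.

```bash
python3 - <<'E'
from h import *
m,p,d=load("w2"); X=cloud(m,d)
A=onz(m,[(78.3,164.3),(91,169.8),(59.3,211.4),(71.9,217.4)],.052); print(A.round(4))
print("depth top face",X[190,73].round(4),X[200,68].round(4),X[180,78].round(4))
ax=(A[2]+A[3]-A[0]-A[1])/2; print(np.linalg.norm(ax),np.degrees(np.arctan2(ax[1],ax[0])),np.linalg.norm(A[0]-A[1]))
u=ax/np.linalg.norm(ax); c=A.mean(0)+u*.02; print("centre",c)
ball=onz(m,[((136/4.2)+20,(478/4.2)+140)],.041); print("ball",ball, "from blue mid", np.linalg.norm((ball-A.mean(0))[0,:2]), np.degrees(np.arctan2(*(ball-A.mean(0))[0,1::-1])))
mt=model("top")
t=onz(mt,[(381,167)],.041);q=onz(mt,[(365,198.8)],.05);print("top",t,q,np.degrees(np.arctan2(*(t-q)[0,1::-1])))
print(np.linalg.inv(m["view"])[:3,3])
E
```

```text
[[ 0.4707 -0.2828  0.052 ]
 [ 0.4783 -0.2668  0.052 ]
 [ 0.5379 -0.3216  0.052 ]
 [ 0.5471 -0.3053  0.052 ]]
depth top face [ 0.5071 -0.2977  0.0503] [ 0.521  -0.3058  0.0524] [ 0.4925 -0.2871  0.052 ]
0.07821341018576139 -29.576007663072364 0.017774891880549336
centre [ 0.52591678 -0.30399961  0.052     ]
ball [[ 0.60977666 -0.35348488  0.041     ]] from blue mid 0.11736945339626902 -30.379582124898214
top [[ 0.61023245 -0.35224006  0.041     ]] [[ 0.5078741  -0.29414384  0.05      ]] -29.57823920860699
[ 0.4156065  -0.04088141  0.42348472]
```

Call:
step_arm([
  [[-4, -21.4, -15.7], [0, 0, -5.88]],
  [[-4, -21.4, -15.7], [0, 0, -5.88]],
  [[-4, -21.4, -15.7], [0, 0, -5.88]],
  [[-4, -21.4, -15.7], [0, 0, -5.88]],
  [[-4, -21.4, -15.7], [0, 0, -5.88]],
  [[-4, -21.4, -15.7], [-3.48, -6.08, 0]],
  [[-4, -21.4, -15.7], [-3.48, -6.08, 0]],
  [[-4, -21.4, -15.7], [-3.48, -6.08, 0]],
  [[-4, -21.4, -15.7], [-3.48, -6.08, 0]],
  [[-4, -21.4, -15.7], [-3.48, -6.08, 0]],
])

```text
time_s: 4.0
ee_pos: [0.4397, -0.2542, 0.1245]
tool_rot: [-3.14, 0.616, 2.623]
ft_force: [1.6, -0.4, -1.0]
finger_gap: 0.0853
```

```bash
python3 - <<'E'
from h import *
s=st(); print(R.from_euler("xyz",s["tool_rot"]).as_matrix().round(3)); cap("wrist","w3"); 
E
```

```text
t 4.0 ee [ 439.7 -254.2  124.5] R [-179.9   35.3  150.3] F [ 1.6 -0.4 -1. ] gap 85.3 q [-0.78 -0.06 -0.85  0.18  0.15 -0.21]
[[-0.709  0.496  0.502]
 [ 0.404  0.868 -0.287]
 [-0.578 -0.001 -0.816]]
```

View pics/w3.png

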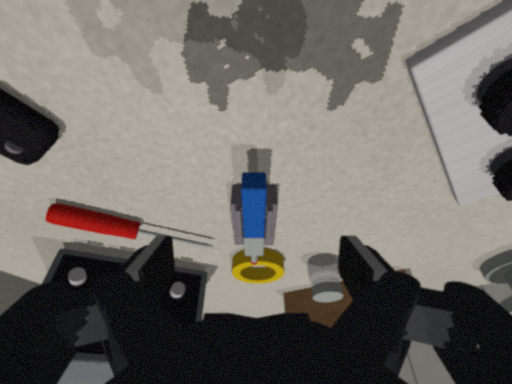

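Wrist view 3: the probe is upright in the image at column ~254, with blue from row 175 to 238 and the tape roll just beyond its ball. It lines up with the middle of the jaws.

```bash
python3 - <<'E'
from h import *
m,p,d=load("w3"); X=cloud(m,d); hsv=cv2.cvtColor(p,cv2.COLOR_RGB2HSV)
bl=cv2.inRange(hsv,(100,130,110),(125,255,255)); bl[:,:220]=0; bl[:,290:]=0
n,l,s,ce=cv2.connectedComponentsWithStats(bl); i=1+np.argmax(s[1:,4]);print(ce[i],s[i],X[l==i].mean(0))
rows=[185,200,215,230]
E=[]
for r in rows:
    c=np.where(l[r]==i)[0]; E.append((np.mean([c.min(),c.max()]),r)); print(r,c.min(),c.max(),X[r,int(E[-1][0])].round(4))
P=onz(m,E,.052); print(P.round(4)); u=P[-1]-P[0]; print(np.degrees(np.arctan2(u[1],u[0])))
# lateral offset from the planned tool plane
y=np.array([.496,.868,0]); print("lat of probe vs TCP mm",((P-[.4397,-.2542,0])@y*1000).round(1), (np.array([.4995,-.2895,0])-[.4397,-.2542,0])@y*1000)
c=np.where(l[:,254]==i)[0]; print("rows",c.min(),c.max(),onz(m,[(254,c.min()),(254,c.max()+.5)],.052).round(4))
E
```

```text
[253.26122823 211.98716774] [ 241  189   25   49 1091] [ 0.50238853 -0.29265953  0.05220487]Traceback (most recent call last):
  File "<stdin>", line 8, in <module>
    return umr_minimum(a, axis, None, out, keepdims, initial, where)
ValueError: zero-size array to reduction operation minimum which has no identity
```

```bash
python3 - <<'E'
from h import *
m,p,d=load("w3"); X=cloud(m,d); hsv=cv2.cvtColor(p,cv2.COLOR_RGB2HSV)
bl=cv2.inRange(hsv,(100,130,110),(125,255,255)); bl[:,:220]=0; bl[:,290:]=0
n,l,s,ce=cv2.connectedComponentsWithStats(bl); i=1+np.argmax(s[1:,4])
E=[]
for r in [194,205,215,230]:
    c=np.where(l[r]==i)[0]; E.append((np.mean([c.min(),c.max()]),r)); print(r,c.min(),c.max(),X[r,int(E[-1][0])].round(4))
P=onz(m,E,.052); print(P.round(4)); u=P[-1]-P[0]; print(np.degrees(np.arctan2(u[1],u[0])))
y=np.array([.496,.868,0]); print("lat of probe vs TCP mm",((P-[.4397,-.2542,0])@y*1000).round(1))
print("ends",onz(m,[(254,188.5),(253,238)],.052).round(4))
E
```

```text
194 242 265 [ 0.4783 -0.2789  0.0523]
205 242 264 [ 0.4919 -0.2869  0.0521]
215 243 264 [ 0.5061 -0.2951  0.0515]
230 244 263 [ 0.5292 -0.3085  0.0514]
[[ 0.4788 -0.2787  0.052 ]
 [ 0.492  -0.2869  0.052 ]
 [ 0.5057 -0.2944  0.052 ]
 [ 0.5285 -0.3076  0.052 ]]
-30.110612384386343
lat of probe vs TCP mm [-1.9 -2.5 -2.1 -2.3]
ends [[ 0.4728 -0.2748  0.052 ]
 [ 0.542  -0.316   0.052 ]]
```

Call:
step_arm([
  [[9, -5.5, -15], [0, 0, 0]],
  [[9, -5.5, -15], [0, 0, 0]],
  [[9, -5.5, -15], [0, 0, 0]],
  [[9, -5.5, -15], [0, 0, 0]],
  [[9, -5.5, -15], [0, 0, 0]],
  [[7, -4.3, -12.5], [0, 0, 0]],
  [[6, -3.7, -11.5], [0, 0, 0]],
  [[0, 0, 0], [0, 0, 0]],
  [[0, 0, 0], [0, 0, 0]],
  [[0, 0, 0], [0, 0, 0]],
])

```text
time_s: 5.3
ee_pos: [0.498, -0.2895, 0.0258]
tool_rot: [-3.141, 0.612, 2.623]
ft_force: [-0.7, 0.9, -0.8]
finger_gap: 0.0855
```

```bash
python3 - <<'E'
from h import *
s=st(); cap("wrist","w4"); 
E
```

```text
t 5.3 ee [ 498.  -289.5   25.8] R [-180.    35.1  150.3] F [-0.7  0.9 -0.8] gap 85.5 q [-0.74  0.24 -0.88 -0.15  0.12 -0.18]
```

View pics/w4.png

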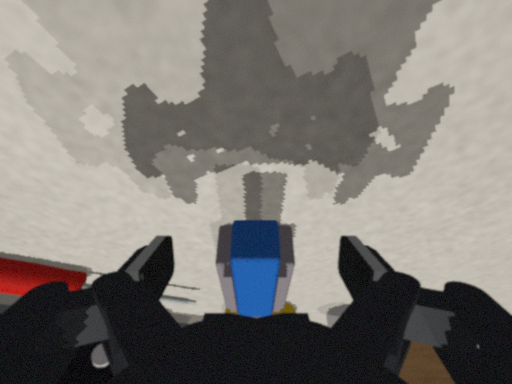

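The probe handle is centred between the open jaws (columns 232–280, jaws at 172 and 340). Closing now.

Call:
step_arm([
  [[0, 0, 0], [0, 0, 0]],
  [[0, 0, 0], [0, 0, 0]],
  [[0, 0, 0], [0, 0, 0]],
  [[0, 0, 0], [0, 0, 0]],
  [[0, 0, 0], [0, 0, 0]],
  [[0, 0, 0], [0, 0, 0]],
  [[0, 0, 0], [0, 0, 0]],
  [[0, 0, 0], [0, 0, 0]],
  [[0, 0, 3], [0, 0, 0]],
  [[0, 0, 5], [0, 0, 0]],
], hand=0)

```text
time_s: 6.6
ee_pos: [0.4976, -0.2892, 0.0329]
tool_rot: [3.142, 0.61, 2.622]
ft_force: [-0.3, -0.1, -1.7]
finger_gap: 0.0212
```

Call:
step_arm([
  [[0, 0, 45], [0, 0, 0]],
  [[0, 0, 45], [0, 0, 0]],
  [[3, 50, 8], [0, 0, 6]],
  [[3, 50, 8], [0, 0, 6]],
  [[3, 50, 8], [0, 0, 6]],
  [[3, 50, 8], [0, 0, 6]],
  [[3, 50, 8], [0, 0, 6]],
  [[3, 50, 8], [0, 0, 6]],
  [[3, 50, 8], [0, 0, 6]],
  [[3, 50, 8], [0, 0, 6]],
])

```text
time_s: 7.85
ee_pos: [0.5214, 0.1121, 0.1877]
tool_rot: [-3.141, 0.611, -2.819]
ft_force: [0.2, -0.4, -2.8]
finger_gap: 0.0211
```

Call:
step_arm([
  [[2, 29, 0], [-2.36, 7.12, 0]],
  [[2, 29, 0], [-2.36, 7.12, 0]],
  [[2, 29, 0], [-2.36, 7.12, 0]],
  [[2, 29, 0], [-2.36, 7.12, 0]],
  [[2, 29, 0], [-2.36, 7.12, 0]],
  [[2, 29, 0], [-2.36, 7.12, 0]],
  [[0, 0, 0], [0, 0, 0]],
  [[0, 0, 0], [0, 0, 0]],
  [[0, 0, 0], [0, 0, 0]],
  [[0, 0, 0], [0, 0, 0]],
])

```text
time_s: 9.1
ee_pos: [0.5336, 0.2837, 0.1888]
tool_rot: [-3.14, -0.172, -2.823]
ft_force: [-0.2, -0.6, -1.7]
finger_gap: 0.0211
```

```bash
python3 - <<'E'
from h import *
s=st(); print(R.from_euler("xyz",s["tool_rot"]).as_matrix().round(3));cap("wrist","w5"); cap("scene","s5");
p=cv2.imread("pics/s5.png"); cv2.imwrite("pics/s5c.png",cv2.resize(p[80:260,250:450],None,fx=3.3,fy=3.3,interpolation=cv2.INTER_CUBIC))
E
```

```text
t 9.1 ee [533.6 283.7 188.8] R [-179.9   -9.8 -161.8] F [-0.2 -0.6 -1.7] gap 21.1 q [0.35 0.48 0.25 1.5  0.   0.03]
[[-0.936 -0.313 -0.162]
 [-0.308  0.95  -0.055]
 [ 0.171 -0.001 -0.985]]
```

View pics/w5.png

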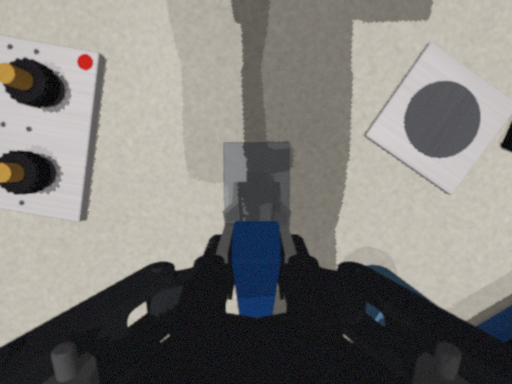

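View pics/s5c.png

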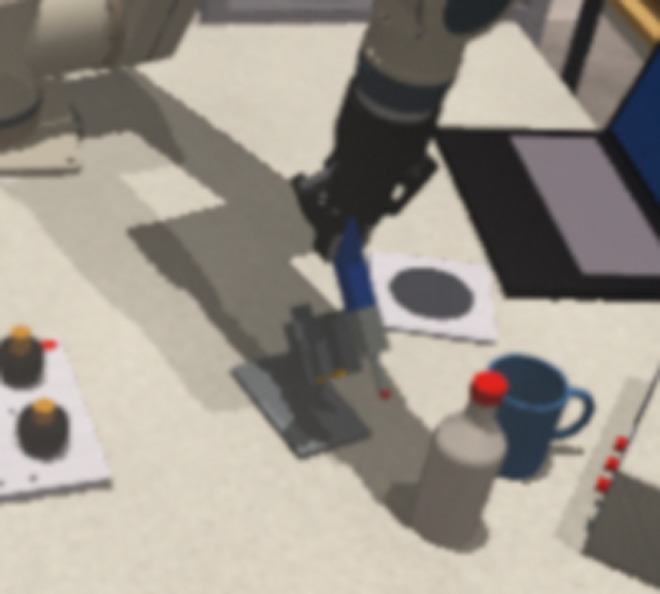

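Wrist view 5: the stand foot's near edge runs (224,142)–(290,142), and the blue handle is centred at column 256 over it. The scene view shows the probe held ball-down at 45° above the trough, with the ball near scene pixel (366,199).

```bash
python3 - <<'E'
from h import *
m,p,d=load("w5"); b=p[:,:,::-1].copy()
cv2.imwrite("pics/w5c.png",cv2.resize(b[130:240,205:310],None,fx=5,fy=5,interpolation=cv2.INTER_CUBIC))
P=onz(m,[(223.5,143.5),(290,143.5)],.01);print(P.round(4)); f=P[1]-P[0]; print(np.linalg.norm(f),np.degrees(np.arctan2(-f[0],f[1])))
e=np.array([np.cos(np.radians(18.3)),np.sin(np.radians(18.3)),0]);print("stand centre",(P.mean(0)+.065*e).round(4))
ms,ps,ds=load("s5"); hsv=cv2.cvtColor(ps,cv2.COLOR_RGB2HSV)
red=cv2.inRange(hsv,(0,120,60),(8,255,255))|cv2.inRange(hsv,(172,120,60),(180,255,255)); red[:190]=0;red[210:]=0;red[:,:355]=0;red[:,375:]=0
n,l,s,ce=cv2.connectedComponentsWithStats(red);print(ce[1:],s[1:])
s0=state();T=R.from_euler("xyz",s0["tool_rot"]).as_matrix()
# tool-frame offset: at grasp tool pitch 35
off=np.array([0,0,0]); 
ez=e;u=.7071*e-np.array([0,0,.7071]);n_=.7071*e+np.array([0,0,.7071])
tip=s0["ee_pos"]+.0309*u+.0152*n_+.095*u
print("ball pred",tip.round(4),"pix",proj(ms,[tip]))
print(X:=cloud(ms,ds)[int(ce[1][1]),int(ce[1][0])])
y=np.array([-e[1],e[0],0]);print("lateral tool vs stand",(s0["ee_pos"]-P.mean(0))@y*1000)
E
```

```text
[[0.4788 0.2246 0.01  ]
 [0.454  0.2999 0.01  ]]
0.07919782257988406 18.221714316350862
stand centre [0.5281 0.2826 0.01  ]
[[366.5 199. ]] [[366 199   2   1   2]]
ball pred [0.6285 0.3153 0.1101] pix [[365.29447979 197.94012271]]
[0.63376955 0.3156499  0.11094127]
lateral tool vs stand -0.5558614761277774
```

View pics/w5c.png

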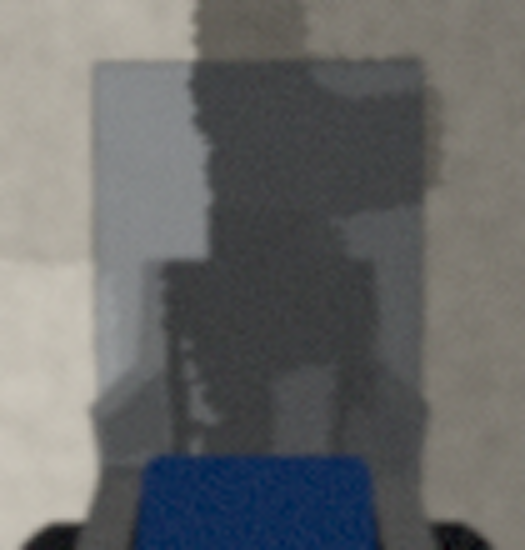

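Call:
step_arm([
  [[-8.9, -2.3, -9.1], [0, 0, 0]],
  [[-8.7, -2.9, -9.1], [0, 0, 0]],
  [[-8.7, -2.9, -9.1], [0, 0, 0]],
  [[-8.7, -2.9, -9.1], [0, 0, 0]],
  [[-8.7, -2.9, -9.1], [0, 0, 0]],
  [[-8.6, -2.8, -9.1], [0, 0, 0]],
  [[0, 0, 0], [0, 0, 0]],
  [[4, 1.3, -4.2], [0, 0, 0]],
  [[4, 1.3, -4.2], [0, 0, 0]],
  [[4, 1.3, -4.2], [0, 0, 0]],
])

```text
time_s: 10.45
ee_pos: [0.4886, 0.2699, 0.1241]
tool_rot: [-3.139, -0.183, -2.823]
ft_force: [-46.4, -16.9, 68.9]
finger_gap: 0.0215
```

```bash
python3 - <<'E'
from h import *
s=st(); cap("scene","s6");cap("wrist","w6")
p=cv2.imread("pics/s6.png"); cv2.imwrite("pics/s6c.png",cv2.resize(p[120:230,290:410],None,fx=5,fy=5,interpolation=cv2.INTER_CUBIC))
E
```

```text
t 10.45 ee [488.6 269.9 124.1] R [-179.9  -10.5 -161.7] F [-46.4 -16.9  68.9] gap 21.5 q [0.35 0.44 0.01 1.32 0.   0.03]
```

View pics/s6c.png

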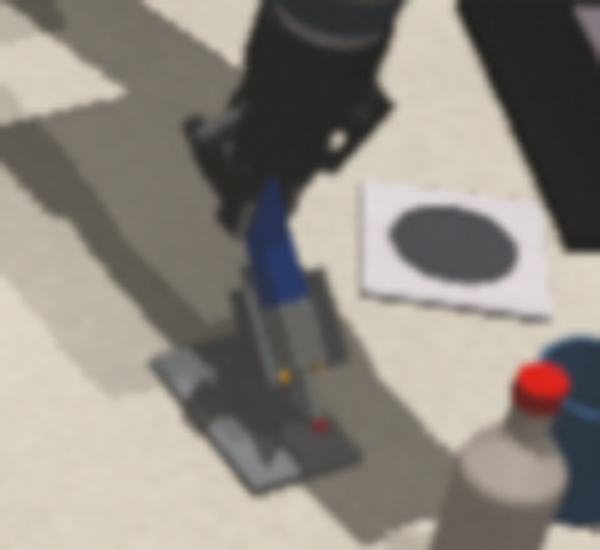

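View pics/w6.png

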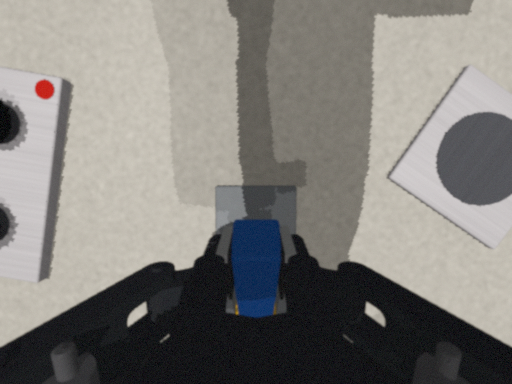

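The wrist force is 85 N, mostly along the probe's axis, so the handle end is already pressing on the lips. Before releasing I'll back off a few millimetres and check the ball's position.

Call:
step_arm([
  [[-1.3, -0.4, 1.4], [0, 0, 0]],
  [[-1.3, -0.4, 1.4], [0, 0, 0]],
  [[0, 0, 0], [0, 0, 0]],
  [[0, 0, 0], [0, 0, 0]],
  [[0, 0, 0], [0, 0, 0]],
  [[0, 0, 0], [0, 0, 0]],
  [[0, 0, 0], [0, 0, 0]],
  [[0, 0, 0], [0, 0, 0]],
  [[0, 0, 0], [0, 0, 0]],
  [[0, 0, 0], [0, 0, 0]],
])

```text
time_s: 11.8
ee_pos: [0.4884, 0.2698, 0.1247]
tool_rot: [-3.14, -0.179, -2.823]
ft_force: [-17.3, -8.6, 21.5]
finger_gap: 0.021
```

```bash
python3 - <<'E'
from h import *
s=st()
ms,ps,ds=load("s6"); hsv=cv2.cvtColor(ps,cv2.COLOR_RGB2HSV)
red=cv2.inRange(hsv,(0,100,60),(8,255,255))|cv2.inRange(hsv,(172,100,60),(180,255,255)); red[:195]=0;red[215:]=0;red[:,:345]=0;red[:,362:]=0
n,l,q,ce=cv2.connectedComponentsWithStats(red);print(ce[1:],q[1:])
e=np.array([np.cos(np.radians(18.3)),np.sin(np.radians(18.3)),0]);u=.7071*e-np.array([0,0,.7071]);nn=.7071*e+np.array([0,0,.7071])
b=np.array([.526,.282,.0405])+.0645*e
print("seat ball pix",proj(ms,[b]),"seat -7.6u",proj(ms,[b-.0076*u]))
E
```

```text
t 11.8 ee [488.4 269.8 124.7] R [-179.9  -10.3 -161.7] F [-17.3  -8.6  21.5] gap 21.0 q [0.35 0.44 0.   1.31 0.   0.03]
[[353.5 204.5]] [[353 204   2   2   4]]
seat ball pix [[352.74351753 205.83554724]] seat -7.6u [[352.08496288 203.39075503]]
```

Call:
step_arm([
  [[0, 0, 0], [0, 0, 0]],
  [[0, 0, 0], [0, 0, 0]],
  [[0, 0, 0], [0, 0, 0]],
  [[0, 0, 0], [0, 0, 0]],
  [[0, 0, 0], [0, 0, 0]],
  [[0, 0, 0], [0, 0, 0]],
  [[0, 0, 0], [0, 0, 0]],
  [[0, 0, 0], [0, 0, 0]],
  [[0, 0, 0], [0, 0, 0]],
  [[0, 0, 0], [0, 0, 0]],
], hand=70)

```text
time_s: 13.05
ee_pos: [0.4911, 0.2709, 0.1229]
tool_rot: [-3.14, -0.174, -2.823]
ft_force: [0.7, 1.1, -0.5]
finger_gap: 0.0598
```

```bash
python3 - <<'E'
from h import *
s=st(); cap("scene","s7");m,p,d=cap("wrist","w7")
q=cv2.imread("pics/s7.png"); a=cv2.resize(q[120:230,290:410],None,fx=4,fy=4,interpolation=cv2.INTER_CUBIC); b=p[150:330,180:340,::-1]; b=cv2.resize(b,(392,440)); cv2.imwrite("pics/c7.png",np.hstack([a,b])[:, :800])
E
```

```text
t 13.05 ee [491.1 270.9 122.9] R [-179.9  -10.  -161.7] F [ 0.7  1.1 -0.5] gap 59.8 q [0.35 0.44 0.   1.31 0.   0.03]
```

View pics/c7.png

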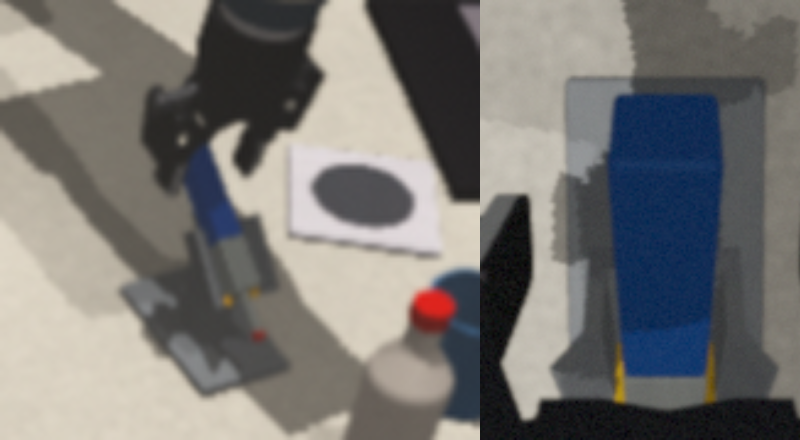

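```bash
python3 - <<'E'
from h import *
m,p,d=load("w7"); X=cloud(m,d)
e=np.array([np.cos(np.radians(18.3)),np.sin(np.radians(18.3)),0]);y=np.array([-e[1],e[0],0]);u=.7071*e-np.array([0,0,.7071]);nn=.7071*e+np.array([0,0,.7071])
seat=np.array([.526,.282,.107])-.002*e
for r in (192,200,208,213,218,225,240,260,280,300):
    row=X[r,256]; q=row-seat; print(r,row.round(4),"u,y,n",np.round([q@u*1000,q@y*1000,q@nn*1000],1))
print("pred upper rear edge pix",proj(m,[seat-.06*u+.011*nn+.011*y,seat-.06*u+.011*nn-.011*y,seat-.06*u-.011*nn]))
# widths
hsv=cv2.cvtColor(p,cv2.COLOR_RGB2HSV);bl=cv2.inRange(hsv,(100,100,40),(125,255,255))
for r in (200,220,250,285): c=np.where(bl[r,200:320])[0]+200; print(r,c.min(),c.max())
E
```

```text
192 [0.4643 0.2618 0.1379] u,y,n [-66.3   0.2 -22.7]
200 [0.4675 0.2628 0.1441] u,y,n [-68.4   0.2 -15.9]
208 [0.4707 0.2639 0.1478] u,y,n [-68.6   0.2 -10.9]
213 [0.4725 0.2645 0.1506] u,y,n [-69.2   0.2  -7.5]
218 [0.4744 0.2651 0.1524] u,y,n [-69.1   0.2  -4.9]
225 [0.4779 0.2663 0.1502] u,y,n [-64.9   0.2  -3.9]
240 [0.4861 0.269  0.1439] u,y,n [-54.4   0.2  -2.2]
260 [0.4987 0.2731 0.1339] u,y,n [-37.9   0.2   0.1]
280 [0.5135 0.278  0.1223] u,y,n [-18.7   0.1   3. ]
300 [0.5305 0.2836 0.11  ] u,y,n [2.7 0.1 7. ]
pred upper rear edge pix [[280.70060957 259.66297022]
 [230.5588117  259.66687298]
 [255.66141443 218.43106585]]
200 234 277
220 232 278
250 234 276
285 237 273
```

```bash
python3 - <<'E'
from h import *
e=np.array([np.cos(np.radians(18.3)),np.sin(np.radians(18.3)),0]);y=np.array([-e[1],e[0],0]);u=.7071*e-np.array([0,0,.7071]);nn=.7071*e+np.array([0,0,.7071])
o=np.array([.526,.282,0]); seat=np.array([.526,.282,.107])-.002*e
def f(P):
    q=P-seat; w=P-o; return "uyn",np.round([q@u*1000,q@y*1000,q@nn*1000],1),"xyz",np.round([w@e*1000,w@y*1000,P[2]*1000],1)
m,p,d=load("w1"); X=cloud(m,d)
print("w1 floor")
for uv in [(258,268),(262,270),(265,273),(266,276),(268,279),(262,284),(264,290),(265,292),(279,285)]: print(uv,f(X[uv[1],uv[0]]))
m,p,d=load("w7"); X=cloud(m,d)
print("w7 walls")
for uv in [(220,290),(222,300),(225,300),(228,260),(285,300),(296,300),(292,280),(232,310),(256,306),(275,308)]: print(uv,f(X[uv[1],uv[0]]))
m,p,d=load("w5"); X=cloud(m,d)
print("w5 trough")
for uv in [(256,190),(256,200),(256,210),(256,215),(270,215),(228,215),(285,215)]: print(uv,f(X[uv[1],uv[0]]))
E
```

```text
w1 floor
(258, 268) ('uyn', array([-15.7,  -2.3, -20.3]), 'xyz', array([-27.5,  -2.3, 103.7]))
(262, 270) ('uyn', array([ -8.2,   1.1, -18.4]), 'xyz', array([-20.8,   1.1,  99.8]))
(265, 273) ('uyn', array([ 11.2,   1.3, -18.7]), 'xyz', array([-7.3,  1.3, 85.9]))
(266, 276) ('uyn', array([ 26.2,  -0.4, -18.1]), 'xyz', array([ 3.7, -0.4, 75.7]))
(268, 279) ('uyn', array([ 48.8,  -1.7, -18.8]), 'xyz', array([19.2, -1.7, 59.3]))
(262, 284) ('uyn', array([ 51.5, -12.8, -14.9]), 'xyz', array([ 23.9, -12.8,  60. ]))
(264, 290) ('uyn', array([ 55. , -12.5,  -6.4]), 'xyz', array([ 32.4, -12.5,  63.5]))
(265, 292) ('uyn', array([ 52.5, -11.3,  -2.7]), 'xyz', array([ 33.2, -11.3,  68. ]))
(279, 285) ('uyn', array([52. , 11.6, -6.6]), 'xyz', array([30.1, 11.6, 65.6]))
w7 walls
(220, 290) ('uyn', array([ -4.8, -21.9,   3.5]), 'xyz', array([ -2.9, -21.9, 112.8]))
(222, 300) ('uyn', array([  6. , -21.5,   5.8]), 'xyz', array([  6.4, -21.5, 106.9]))
(225, 300) ('uyn', array([ 11.6, -20.2,   3.9]), 'xyz', array([  8.9, -20.2, 101.6]))
(228, 260) ('uyn', array([ -2.4, -18.5, -17.6]), 'xyz', array([-1
[... 427 characters left out ...]
1.000e-01, 1.058e+02]))
(275, 308) ('uyn', array([52.4, 15.1, -3.9]), 'xyz', array([32.3, 15.1, 67.2]))
w5 trough
(256, 190) ('uyn', array([  2.4,  -1. , -18.5]), 'xyz', array([-13.3,  -1. ,  92.2]))
(256, 200) ('uyn', array([ 17.8,  -1. , -19.1]), 'xyz', array([-3. , -1. , 80.9]))
(256, 210) ('uyn', array([ 32.4,  -1. , -18.1]), 'xyz', array([ 8.1, -1. , 71.3]))
(256, 215) ('uyn', array([ 41.8,  -1. , -18.8]), 'xyz', array([14.3, -1. , 64.1]))
(270, 215) ('uyn', array([ 41.5,  13.2, -18.6]), 'xyz', array([14.2, 13.2, 64.5]))
(228, 215) ('uyn', array([  2.3, -24.6,   9.4]), 'xyz', array([  6.3, -24.6, 112. ]))
(285, 215) ('uyn', array([ 3.4, 23.6,  8.7]), 'xyz', array([  6.6,  23.6, 110.7]))
```

```bash
cat >> h.py <<'E'
def tri(obs):
    A=np.zeros((3,3));b=np.zeros(3)
    for m,uv in obs:
        c,d=ray(m,[uv]); d=d[0]/np.linalg.norm(d[0]); Q=np.eye(3)-np.outer(d,d); A+=Q;b+=Q@c
    return np.linalg.solve(A,b)
E
python3 - <<'E'
from h import *
e=np.array([np.cos(np.radians(18.3)),np.sin(np.radians(18.3)),0]);y=np.array([-e[1],e[0],0])
o=np.array([.526,.282,0])
f=lambda P:np.round([(P-o)@e*1000,(P-o)@y*1000,P[2]*1000],1)
m1,_,_=load("w1");mt=model("top");ms=model("scene")
t=cv2.imread("pics/top0.png");h=cv2.cvtColor(t,cv2.COLOR_BGR2HSV);k=cv2.inRange(h,(15,100,50),(35,255,255));k[:170]=0;k[205:]=0;k[:,:160]=0;k[:,200:]=0
n,l,s,c=cv2.connectedComponentsWithStats(k);print(c[1:],s[1:,4])
for a,b in (((278.4,285.7),(172,188.3)),((263.1,287.9),(178.8,185.5))):
    P=tri([(m1,a),(mt,b)]);print(f(P)); print(proj(m1,[P]),proj(mt,[P]))
Xt=cloud(mt,np.load("top0.npy"))
for uv in [(177,188),(178,192),(180,196),(181,200),(183,204),(184,206),(172,188),(190,215)]: print(uv,f(Xt[uv[1],uv[0]]))
# probe rear corner: s7 scene + w7
E
```

```text
[[178.21428571 185.        ]
 [171.38888889 187.88888889]] [14 18]
[24.8 10.5 73.7]
[[277.62599791 285.39732812]] [[171.62604406 188.18864194]]
[ 27.6 -12.2  65.3]
[[263.25262385 287.97522492]] [[178.87588225 185.53031424]]
(177, 188) [36.6  2.7 10.1]
(178, 192) [ 7.9 -4.2 69.7]
(180, 196) [-11.1  -9.   90.4]
(181, 200) [-11.9  -1.7  39.3]
(183, 204) [-20.5  -0.8  14.5]
(184, 206) [-26.2  -1.    7.6]
(172, 188) [28.2 10.9 61.6]
(190, 215) [-59.4 -10.1   3.9]
```

Checking against depth and triangulation of the lips shows the trough lies about 11 mm nearer the robot than I took from the foot outline, which explains the early contact. The probe is at the right place but rests nose-up by about 9° and isn't seated on the floor. I'll grip again, turn the nose down and release.

Call:
step_arm([
  [[0, 0, 0], [0, 0, 0]],
  [[0, 0, 0], [0, 0, 0]],
  [[0, 0, 0], [0, 0, 0]],
  [[0, 0, 0], [0, 0, 0]],
  [[0, 0, 0], [0, 0, 0]],
  [[0, 0, 0], [0, 0, 0]],
  [[-0.1, 0, 1.6], [-0.75, 2.25, 0]],
  [[-0.1, 0, 1.6], [-0.75, 2.25, 0]],
  [[-0.1, 0, 1.6], [-0.75, 2.25, 0]],
  [[-0.1, 0, 1.5], [-0.75, 2.25, 0]],
], hand=0)

```text
time_s: 14.4
ee_pos: [0.4907, 0.2707, 0.1287]
tool_rot: [-3.139, -0.342, -2.823]
ft_force: [0.8, 0.4, -2.1]
finger_gap: 0.0205
```

```bash
python3 - <<'E'
from h import *
s=st(); cap("scene","s8");m,p,d=cap("wrist","w8"); X=cloud(m,d)
e=np.array([np.cos(np.radians(18.3)),np.sin(np.radians(18.3)),0]);y=np.array([-e[1],e[0],0]);u=.7071*e-np.array([0,0,.7071]);nn=.7071*e+np.array([0,0,.7071])
S=np.array([.5137,.2779,.107])
for r in range(180,320,10):
    q=X[r,256]-S; print(r,p[r,256],np.round([q@u*1000,q@y*1000,q@nn*1000],1))
E
```

```text
t 14.4 ee [490.7 270.7 128.7] R [-179.9  -19.6 -161.7] F [ 0.8  0.4 -2.1] gap 20.5 q [0.35 0.55 0.17 1.53 0.01 0.03]
180 [97 93 87] [  23.     0.  -129.7]
190 [14 42 82] [-63.7   0.1  -7.3]
200 [27 53 87] [-63.5   0.1   0.1]
210 [17 46 86] [-64.1   0.1   7.8]
220 [ 4 40 85] [-61.5   0.1  11.7]
230 [19 46 84] [-54.7   0.1  11.6]
240 [18 45 85] [-48.5   0.1  12.5]
250 [20 45 89] [-38.9   0.1  11. ]
260 [26 46 88] [-31.7   0.1  11.8]
270 [25 46 85] [-21.9   0.1  11.3]
280 [17 45 84] [-12.7   0.1  11.7]
290 [20 47 87] [-2.1  0.1 11.7]
300 [ 5 41 82] [10.3  0.  11.2]
310 [85 87 86] [22.9  0.  11.3]
```

View pics/w8.png

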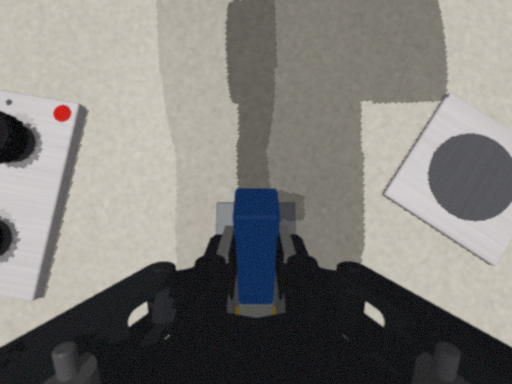

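Now the handle's upper face is parallel to the trough (n ≈ 11.5 mm all along), about 4 mm up the slope from home, with no force on the wrist. Releasing.

Call:
step_arm([
  [[0, 0, 0], [0, 0, 0]],
  [[0, 0, 0], [0, 0, 0]],
  [[0, 0, 0], [0, 0, 0]],
  [[0, 0, 0], [0, 0, 0]],
  [[0, 0, 0], [0, 0, 0]],
  [[0, 0, 0], [0, 0, 0]],
  [[0, 0, 0], [0, 0, 0]],
  [[0, 0, 0], [0, 0, 0]],
  [[0, 0, 0], [0, 0, 0]],
  [[0, 0, 0], [0, 0, 0]],
], hand=80)

```text
time_s: 15.75
ee_pos: [0.4907, 0.2709, 0.1292]
tool_rot: [-3.14, -0.34, -2.823]
ft_force: [0.8, 0.2, -0.4]
finger_gap: 0.0683
```

```bash
cat >> h.py <<'E'
e=np.array([np.cos(np.radians(18.3)),np.sin(np.radians(18.3)),0]);y=np.array([-e[1],e[0],0]);u=.7071*e-np.array([0,0,.7071]);nn=.7071*e+np.array([0,0,.7071])
S=np.array([.5137,.2779,.107])
def unproj(P): q=(P-S)*1000; return np.round([q@u,q@y,q@nn],1)
E
python3 - <<'E'
from h import *
s=st(); cap("scene","s9");m,p,d=cap("wrist","w9"); X=cloud(m,d)
for r in range(180,320,10): print(r,p[r,256],unproj(X[r,256]))
b=X[250]; 
hsv=cv2.cvtColor(p,cv2.COLOR_RGB2HSV);bl=cv2.inRange(hsv,(100,100,40),(125,255,255))
for r in (230,250,270,285,300):
    c=np.where(bl[r,200:320])[0]+200; print(r,c.min(),c.max(),unproj(X[r,c.min()+2]),unproj(X[r,c.max()-2]))
q=cv2.imread("pics/s9.png"); cv2.imwrite("pics/s9c.png",cv2.resize(q[120:230,290:410],None,fx=5,fy=5,interpolation=cv2.INTER_CUBIC))
E
```

```text
t 15.75 ee [490.7 270.9 129.2] R [-179.9  -19.5 -161.7] F [ 0.8  0.2 -0.4] gap 68.3 q [0.35 0.55 0.17 1.52 0.01 0.03]
180 [98 95 88] [  23.2    0.2 -129.6]
190 [101  98  91] [  30.7    0.2 -122.2]
200 [25 48 86] [-60.1   0.3  -4.2]
210 [ 8 39 81] [-60.3   0.3   3.2]
220 [21 47 89] [-59.6   0.3   9.3]
230 [ 0 40 81] [-54.2   0.3  10.7]
240 [12 40 83] [-48.2   0.3  11.9]
250 [12 44 84] [-39.5   0.3  11.2]
260 [10 41 84] [-31.3   0.3  11.4]
270 [24 50 87] [-22.7   0.3  11.7]
280 [ 4 40 82] [-12.    0.3  11.2]
290 [ 6 40 82] [-0.8  0.3 11. ]
300 [21 49 85] [12.   0.3 10.5]
310 [85 87 83] [24.4  0.3 10.8]
230 234 278 [-54.1  -9.3  10.6] [-54.7   9.9  11.2]
250 235 276 [-39.3  -9.4  11. ] [-39.3   9.6  11. ]
270 236 274 [-21.9  -9.7  11.2] [-21.7   9.2  11. ]
285 237 273 [-6.2 -9.8 10.9] [-6.1  9.2 10.9]
300 238 271 [10.7 -9.8 11.2] [11.9  8.6 10.5]
```

View pics/s9c.png

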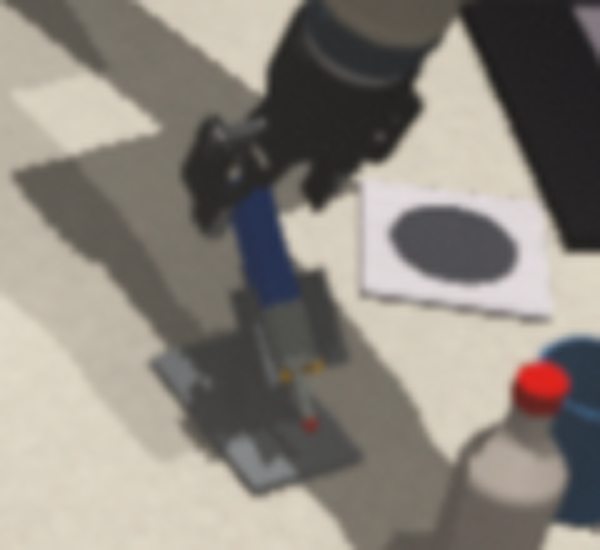

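The probe is fully home: its rear end is at u = −60.1 mm and its upper face at n ≈ 11 mm. Next I regrasp it near the end of the handle with the tool tilted 15° forward.

Call:
step_arm([
  [[-0.4, -0.2, -1], [1.35, -4.09, 0]],
  [[-0.4, -0.2, -1], [1.35, -4.09, 0]],
  [[-0.4, -0.2, -1], [1.35, -4.09, 0]],
  [[-0.4, -0.2, -1], [1.35, -4.09, 0]],
  [[-0.4, -0.2, -1], [1.35, -4.09, 0]],
  [[-0.4, -0.2, -1], [1.35, -4.09, 0]],
  [[-0.4, -0.2, -1], [1.35, -4.09, 0]],
  [[-0.4, -0.2, -1], [1.35, -4.09, 0]],
  [[0, 0, 0], [0, 0, 0]],
  [[0, 0, 0], [0, 0, 0]],
])

```text
time_s: 17.1
ee_pos: [0.4879, 0.2694, 0.1216]
tool_rot: [-3.14, 0.261, -2.823]
ft_force: [0.3, 0.5, -0.1]
finger_gap: 0.0682
```

Call:
step_arm([
  [[0, 0, 0], [0, 0, 0]],
  [[0, 0, 0], [0, 0, 0]],
  [[0, 0, 0], [0, 0, 0]],
  [[0, 0, 0], [0, 0, 0]],
  [[0, 0, 0], [0, 0, 0]],
  [[0, 0, 0], [0, 0, 0]],
  [[0, 0, 0], [0, 0, 0]],
  [[0, 0, 0], [0, 0, 0]],
  [[0, 0, 0], [0, 0, 0]],
  [[0, 0, 0], [0, 0, 0]],
], hand=0)

```text
time_s: 18.35
ee_pos: [0.4876, 0.2693, 0.1212]
tool_rot: [-3.14, 0.262, -2.823]
ft_force: [1.9, 0.7, -1.9]
finger_gap: 0.0215
```

```bash
python3 - <<'E'
from h import *
s=st(); m,p,d=cap("wrist","w10"); X=cloud(m,d)
for r in range(180,320,10): print(r,p[r,256],unproj(X[r,256]))
print(unproj(s["ee_pos"]))
E
```

```text
t 18.35 ee [487.6 269.3 121.2] R [-179.9   15.  -161.7] F [ 1.9  0.7 -1.9] gap 21.5 q [ 0.36  0.18 -0.42  0.71 -0.01  0.04]
180 [56 60 62] [-185.1   -0.     5.6]
190 [61 64 63] [ 69.2  -0.4 -67.1]
200 [59 58 59] [ 57.6  -0.3 -54.3]
210 [60 59 61] [-185.1   -0.     5.6]
220 [57 58 59] [ 35.5  -0.3 -32. ]
230 [57 57 61] [ 32.4  -0.3 -23.5]
240 [ 28  56 101] [-59.5  -0.2  -6.6]
250 [ 21  52 100] [-60.3  -0.2  -2.1]
260 [ 28  57 102] [-61.8  -0.2   2.3]
270 [ 25  57 102] [-60.4  -0.2   6.5]
280 [ 62  82 115] [-59.8  -0.2  10.7]
290 [191 186 175] [184.5  -0.5  32.8]
300 [190 187 177] [196.6  -0.5  46.1]
310 [190 186 175] [213.   -0.5  60.5]
[-29.5   0.   -9.4]
```

View pics/w10.png

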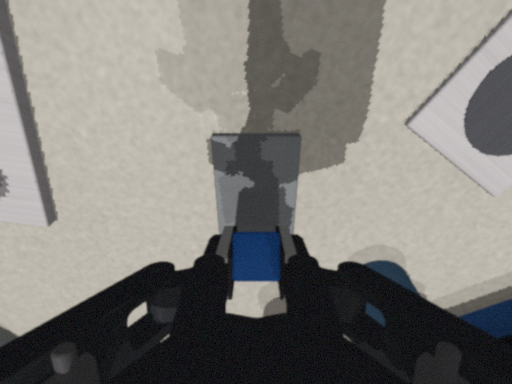

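Call:
step_arm([
  [[-2.7, -0.9, 2.8], [0, 0, 0]],
  [[10.1, 3.3, 10.6], [0, 0, 0]],
  [[10.1, 3.3, 10.6], [0, 0, 0]],
  [[10.1, 3.3, 10.6], [0, 0, 0]],
  [[10.1, 3.3, 10.6], [0, 0, 0]],
  [[0, 0, 25], [0, 0, 0]],
  [[-15, -40, 8], [-1.18, 3.56, 0]],
  [[-15, -40, 8], [-1.18, 3.56, 0]],
  [[-15, -40, 8], [-1.18, 3.56, 0]],
  [[-15, -40, 8], [-1.18, 3.56, 0]],
])

```text
time_s: 19.65
ee_pos: [0.4637, 0.1205, 0.2237]
tool_rot: [-3.14, -0.003, -2.822]
ft_force: [0.6, -0.5, -2.2]
finger_gap: 0.0212
```

Call:
step_arm([
  [[-9.8, -25.8, -2], [0, 0, 0]],
  [[-9.8, -25.8, -2], [0, 0, 0]],
  [[-9.8, -25.8, -2], [0, 0, 0]],
  [[-9.8, -25.8, -2], [0, 0, 0]],
  [[-10, -25.9, -2], [0, 0, 0]],
  [[0, 0, -6.8], [0, 0, 0]],
  [[0, 0, -6.8], [0, 0, 0]],
  [[0, 0, -6.8], [0, 0, 0]],
  [[0, 0, 0], [0, 0, 0]],
  [[0, 0, 0], [0, 0, 0]],
])

```text
time_s: 20.9
ee_pos: [0.4161, -0.0072, 0.193]
tool_rot: [-3.139, -0.0, -2.822]
ft_force: [-0.3, 0.8, -1.5]
finger_gap: 0.021
```

```bash
python3 - <<'E'
from h import *
s=st(); c1=cap("top","t11"); c2=cap("scene","s11")
P=60*np.pi/180; U=np.cos(P)*e-np.array([0,0,np.sin(P)]);N=np.sin(P)*e+np.array([0,0,np.cos(P)])
ball=s["ee_pos"]+.1245*U+.0094*N; print("ball pred",ball.round(4),"tip",(ball+.005*U).round(4))
pins=np.array([[.4829,.0146,.0705],[.5778,.0289,.065],[.5921,-.066,.065],[.4972,-.0803,.065]])
for nme,(m,p,d),r,f in(("t11",c1,(150,230,220,330),5),("s11",c2,(130,240,200,300),5)):
    im=p[r[0]:r[1],r[2]:r[3],::-1]; o=cv2.resize(im,None,fx=f,fy=f,interpolation=cv2.INTER_CUBIC)
    cv2.imwrite(f"pics/{nme}c.png",o); print(nme,"ball",proj(m,[ball]).round(1),"pins",proj(m,pins).round(1).tolist())
    hsv=cv2.cvtColor(p,cv2.COLOR_RGB2HSV);red=cv2.inRange(hsv,(0,120,50),(8,255,255))|cv2.inRange(hsv,(172,120,50),(180,255,255))
    n,l,q,ce=cv2.connectedComponentsWithStats(red)
    for i in range(1,n):
        if r[0]<ce[i][1]<r[1] and r[2]<ce[i][0]<r[3]: print("red",ce[i].round(1),q[i][4])
E
```

```text
t 20.9 ee [416.1  -7.2 193. ] R [-179.9   -0.  -161.7] F [-0.3  0.8 -1.5] gap 21.0 q [-0.22  0.05 -0.34  1.19 -0.   -0.54]
ball pred [0.483  0.0149 0.0899] tip [0.4853 0.0157 0.0855]
t11 ball [[264.7 206.3]] pins [[264.9, 207.3], [259.8, 177.3], [290.6, 172.2], [296.0, 202.5]]
s11 ball [[255.1 174.3]] pins [[254.9, 179.1], [262.0, 201.2], [229.6, 205.9], [224.2, 184.5]]
red [256. 175.] 1
red [264.5 184. ] 8
```

View pics/s11c.png

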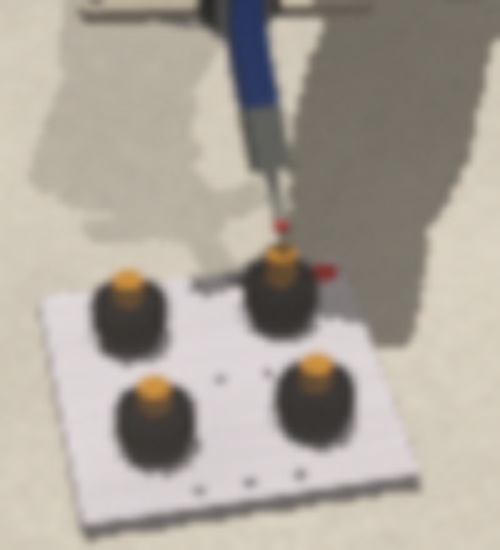

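View pics/t11c.png

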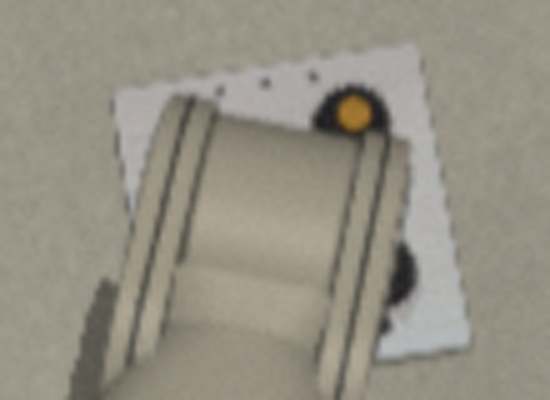

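The scene view shows the ball directly above pin 1: ball at (256.4,175.6), pin top at (256.4,181). Descending.

Call:
step_arm([
  [[0, 0, -5], [0, 0, 0]],
  [[0, 0, -5], [0, 0, 0]],
  [[0, 0, -0.6], [0, 0, 0]],
  [[0, 0, -0.6], [0, 0, 0]],
  [[0, 0, -0.6], [0, 0, 0]],
  [[0, 0, -0.6], [0, 0, 0]],
  [[0, 0, -0.6], [0, 0, 0]],
  [[0, 0, -0.6], [0, 0, 0]],
  [[0, 0, -0.6], [0, 0, 0]],
  [[0, 0, -0.6], [0, 0, 0]],
])

```text
time_s: 22.25
ee_pos: [0.416, -0.0075, 0.1782]
tool_rot: [-3.139, -0.0, -2.823]
ft_force: [-0.3, -0.5, -2.2]
finger_gap: 0.0213
```

Call:
step_arm([
  [[0, 0, -0.25], [0, 0, 0]],
  [[0, 0, -0.25], [0, 0, 0]],
  [[0, 0, -0.25], [0, 0, 0]],
  [[0, 0, -0.25], [0, 0, 0]],
  [[0, 0, -0.25], [0, 0, 0]],
  [[0, 0, -0.25], [0, 0, 0]],
  [[0, 0, -0.25], [0, 0, 0]],
  [[0, 0, -0.25], [0, 0, 0]],
  [[0, 0, -0.25], [0, 0, 0]],
  [[0, 0, -0.25], [0, 0, 0]],
])

```text
time_s: 23.5
ee_pos: [0.4159, -0.0077, 0.1766]
tool_rot: [-3.138, 0.0, -2.823]
ft_force: [-7.5, -0.2, 14.6]
finger_gap: 0.0213
```

Contact on pin 1 at about 16 N, TCP z = 176.6. On to pin 2.

Call:
step_arm([
  [[0, 0, 8], [0, 0, 0]],
  [[32, 4.8, 0], [0, 0, 0]],
  [[32, 4.8, 0], [0, 0, 0]],
  [[31, 4.7, 0], [0, 0, 0]],
  [[0, 0, -4.5], [0, 0, 0]],
  [[0, 0, -4.5], [0, 0, 0]],
  [[0, 0, -0.8], [0, 0, 0]],
  [[0, 0, -0.8], [0, 0, 0]],
  [[0, 0, -0.8], [0, 0, 0]],
  [[0, 0, -0.8], [0, 0, 0]],
])

```text
time_s: 24.75
ee_pos: [0.5109, 0.0067, 0.1719]
tool_rot: [-3.139, 0.0, -2.823]
ft_force: [-3.2, -0.8, 4.8]
finger_gap: 0.021
```

Call:
step_arm([
  [[0, 0, -0.5], [0, 0, 0]],
  [[0, 0, 0], [0, 0, 0]],
  [[0, 0, 9], [0, 0, 0]],
  [[4.8, -31.6, 0], [0, 0, 0]],
  [[4.8, -31.6, 0], [0, 0, 0]],
  [[4.7, -31.7, 0], [0, 0, 0]],
  [[0, 0, -5.4], [0, 0, 0]],
  [[0, 0, -1.2], [0, 0, 0]],
  [[0, 0, -1.2], [0, 0, 0]],
  [[0, 0, -1.2], [0, 0, 0]],
])

```text
time_s: 26.0
ee_pos: [0.5252, -0.0874, 0.1714]
tool_rot: [-3.139, -0.0, -2.822]
ft_force: [-3.2, -0.1, 5.5]
finger_gap: 0.0212
```

```bash
python3 - <<'E'
from h import *
s=st();cap("scene","s14")
p=cv2.imread("pics/s14.png"); cv2.imwrite("pics/s14c.png",cv2.resize(p[130:240,190:300],None,fx=5,fy=5,interpolation=cv2.INTER_CUBIC))
E
```

```text
t 26.0 ee [525.2 -87.4 171.4] R [-179.9   -0.  -161.7] F [-3.2 -0.1  5.5] gap 21.2 q [-0.32  0.25 -0.14  1.18 -0.   -0.64]
```

View pics/s14c.png

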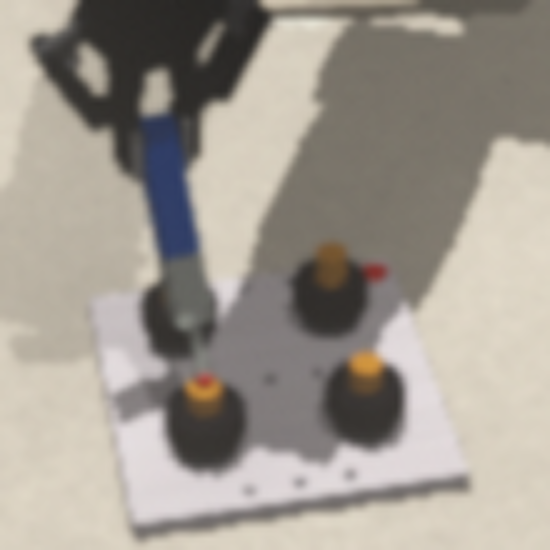

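The ball sits on pin 3's top (crop (205,382)) with about 7 N. Pressing slightly more, then pin 4.

Call:
step_arm([
  [[0, 0, -0.4], [0, 0, 0]],
  [[0, 0, 0], [0, 0, 0]],
  [[0, 0, 9], [0, 0, 0]],
  [[-31.6, -4.8, 0], [0, 0, 0]],
  [[-31.6, -4.8, 0], [0, 0, 0]],
  [[-31.7, -4.7, 0], [0, 0, 0]],
  [[0, 0, -5], [0, 0, 0]],
  [[0, 0, -1.2], [0, 0, 0]],
  [[0, 0, -1.2], [0, 0, 0]],
  [[0, 0, -1.2], [0, 0, 0]],
])

```text
time_s: 27.3
ee_pos: [0.431, -0.1026, 0.1713]
tool_rot: [-3.139, -0.0, -2.822]
ft_force: [-5.0, -0.2, 10.1]
finger_gap: 0.0212
```

```bash
python3 - <<'E'
from h import *
s=st();cap("scene","s15")
p=cv2.imread("pics/s15.png"); cv2.imwrite("pics/s15c.png",cv2.resize(p[130:240,190:300],None,fx=5,fy=5,interpolation=cv2.INTER_CUBIC))
E
```

```text
t 27.3 ee [ 431.  -102.6  171.3] R [-179.8   -0.  -161.7] F [-5.  -0.2 10.1] gap 21.2 q [-0.42  0.1  -0.33  1.13 -0.   -0.74]
```

View pics/s15c.png

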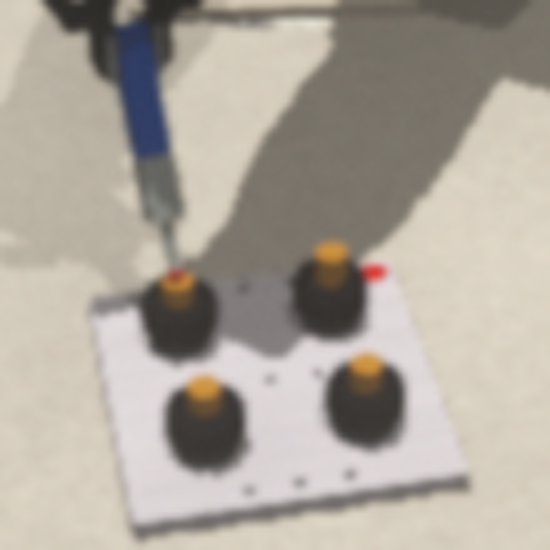

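All four pins touched. Lifting and carrying the probe back to the stand.

Call:
step_arm([
  [[0, 0, 27], [0, 0, 0]],
  [[0, 0, 27], [0, 0, 0]],
  [[6.5, 37.3, 0], [0, 0, 0]],
  [[6.5, 37.3, 0], [0, 0, 0]],
  [[6.5, 37.3, 0], [1.18, -3.56, 0]],
  [[6.5, 37.3, 0], [1.18, -3.56, 0]],
  [[6.5, 37.3, 0], [1.18, -3.56, 0]],
  [[6.5, 37.3, 0], [1.18, -3.56, 0]],
  [[12, 50, -5], [0, 0, 0]],
  [[12, 50, -5], [0, 0, 0]],
])

```text
time_s: 28.6
ee_pos: [0.4936, 0.2232, 0.215]
tool_rot: [-3.14, 0.262, -2.823]
ft_force: [1.2, -0.9, -2.1]
finger_gap: 0.0213
```

Call:
step_arm([
  [[7.8, 15.2, -12.2], [0, 0, 0]],
  [[7.8, 15.2, -12.2], [0, 0, 0]],
  [[7.8, 15.2, -12.2], [0, 0, 0]],
  [[7.8, 15.1, -12.2], [0, 0, 0]],
  [[0, 0, 0], [0, 0, 0]],
  [[0, 0, 0], [0, 0, 0]],
  [[0, 0, 0], [0, 0, 0]],
  [[0, 0, 0], [0, 0, 0]],
  [[0, 0, 0], [0, 0, 0]],
  [[0, 0, 0], [0, 0, 0]],
])

```text
time_s: 29.85
ee_pos: [0.5246, 0.282, 0.1664]
tool_rot: [-3.14, 0.262, -2.823]
ft_force: [0.0, -0.0, -2.6]
finger_gap: 0.0211
```

```bash
python3 - <<'E'
from h import *
s=st(); m,p,d=cap("wrist","w16"); X=cloud(m,d); q=unproj(s["ee_pos"]); print(q)
for r in range(225,295,5): print(r,p[r,256],unproj(X[r,256]), "rel seat-grasp", (unproj(X[r,256])-q-[29.5,0,9.4]).round(1))
c=cap("scene","s16"); hsv=cv2.cvtColor(c[1],cv2.COLOR_RGB2HSV);red=cv2.inRange(hsv,(0,100,50),(8,255,255))|cv2.inRange(hsv,(172,100,50),(180,255,255)); red[:170]=0;red[215:]=0;red[:,:335]=0;red[:,380:]=0
n,l,qq,ce=cv2.connectedComponentsWithStats(red);print(ce[1:],qq[1:,4])
print("pred",proj(c[0],[s["ee_pos"]+.1245*u+.0094*nn]))
q2=cv2.imread("pics/s16.png"); cv2.imwrite("pics/s16c.png",cv2.resize(q2[100:230,290:420],None,fx=4.5,fy=4.5,interpolation=cv2.INTER_CUBIC))
E
```

```text
t 29.85 ee [524.6 282.  166.4] R [-179.9   15.  -161.7] F [ 0.  -0.  -2.6] gap 21.1 q [ 0.36  0.2  -0.26  0.85 -0.01  0.04]
[-33.7   0.5  50.2]
225 [193 188 178] [164.5  -0.   11.3] rel seat-grasp [168.7  -0.5 -48.3]
230 [190 186 176] [169.7  -0.   17.2] rel seat-grasp [173.9  -0.5 -42.4]
235 [18 49 99] [-64.1   0.2  50.7] rel seat-grasp [-59.9  -0.3  -8.9]
240 [ 25  57 102] [-63.1   0.2  52.9] rel seat-grasp [-58.9  -0.3  -6.7]
245 [ 22  53 101] [-64.3   0.2  55.2] rel seat-grasp [-60.1  -0.3  -4.4]
250 [ 28  59 107] [-64.1   0.2  57.4] rel seat-grasp [-59.9  -0.3  -2.2]
255 [ 23  56 102] [-65.    0.2  59.7] rel seat-grasp [-60.8  -0.3   0.1]
260 [ 28  58 107] [-64.8   0.2  61.8] rel seat-grasp [-60.6  -0.3   2.2]
265 [ 16  53 104] [-64.3   0.2  64. ] rel seat-grasp [-60.1  -0.3   4.4]
270 [ 32  62 107] [-65.1   0.2  66.1] rel seat-grasp [-60.9  -0.3   6.5]
275 [ 29  62 109] [-64.4   0.2  68.2] rel seat-grasp [-60.2  -0.3   8.6]
280 [ 66  83 116] [-64.    0.2  70.3] rel seat-grasp [-59.8  -0.3  10.7]
285 [196 191 180] [ 2.427e+02 -1.000e-01  8.990e+01] rel seat-grasp [246.9  -0.6  30.3]
290 [187 183 172] [ 2.475e+02 -2.000e-01  9.740e+01] rel seat-grasp [251.7  -0.7  37.8]
[[361.5 201.5]] [4]
pred [[361.06121282 201.11875292]]
```

View pics/s16c.png

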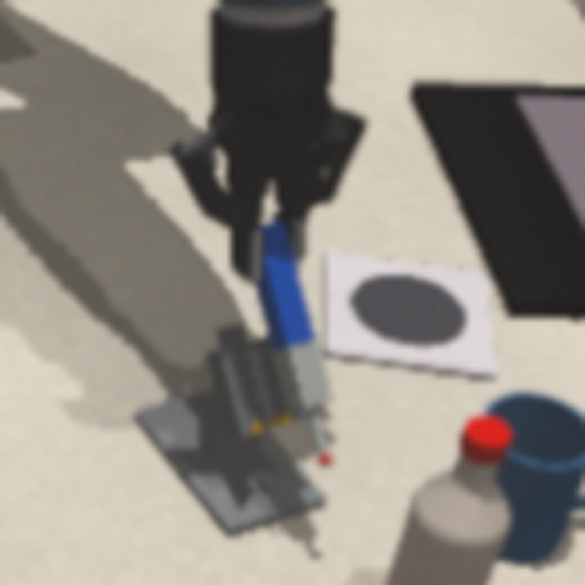

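The grip hasn't shifted: the rear end is at −60 mm in the expected frame and the faces are parallel. Inserting.

Call:
step_arm([
  [[-7.6, -3.0, -8.2], [0, 0, 0]],
  [[-7.8, -2.6, -8.2], [0, 0, 0]],
  [[-7.8, -2.6, -8.2], [0, 0, 0]],
  [[-7.8, -2.6, -8.2], [0, 0, 0]],
  [[-7.8, -2.6, -8.2], [0, 0, 0]],
  [[0, 0, 0], [0, 0, 0]],
  [[1, 0.3, -1], [0, 0, 0]],
  [[1, 0.3, -1], [0, 0, 0]],
  [[0, 0, 0], [0, 0, 0]],
  [[0, 0, 0], [0, 0, 0]],
])

```text
time_s: 31.2
ee_pos: [0.4879, 0.2693, 0.1231]
tool_rot: [-3.14, 0.261, -2.823]
ft_force: [0.1, -0.0, -1.7]
finger_gap: 0.0212
```

```bash
python3 - <<'E'
from h import *
s=st(); print(unproj(s["ee_pos"]))
E
```

```text
t 31.2 ee [487.9 269.3 123.1] R [-179.9   15.  -161.7] F [ 0.1 -0.  -1.7] gap 21.2 q [ 0.36  0.17 -0.42  0.72 -0.01  0.04]
[-30.6  -0.1  -7.9]
```

Call:
step_arm([
  [[0, 0, 0], [0, 0, 0]],
  [[0, 0, 0], [0, 0, 0]],
  [[0, 0, 0], [0, 0, 0]],
  [[0, 0, 0], [0, 0, 0]],
  [[0, 0, 0], [0, 0, 0]],
  [[0, 0, 0], [0, 0, 0]],
  [[0, 0, 0], [0, 0, 0]],
  [[0, 0, 0], [0, 0, 0]],
  [[-1.5, -0.5, 6], [0, 0, 0]],
  [[-2.5, -0.8, 10], [0, 0, 0]],
], hand=90)

```text
time_s: 32.45
ee_pos: [0.4836, 0.2679, 0.1396]
tool_rot: [-3.14, 0.261, -2.823]
ft_force: [-0.5, 0.4, -0.2]
finger_gap: 0.0769
```

```bash
python3 - <<'E'
from h import *
s=st(); m,p,d=cap("wrist","w17"); X=cloud(m,d)
for r in range(200,320,8): print(r,p[r,256],unproj(X[r,256]))
E
```

```text
t 32.45 ee [483.6 267.9 139.6] R [-179.9   15.  -161.7] F [-0.5  0.4 -0.2] gap 76.9 q [ 0.36  0.15 -0.4   0.76 -0.01  0.04]
200 [55 58 59] [ 51.6  -0.4 -46.8]
208 [46 46 50] [ 40.1  -0.4 -36.6]
216 [45 51 59] [ 30.8  -0.4 -27.5]
224 [ 9 44 88] [-60.7  -0.3  -6.3]
232 [13 46 88] [-60.1  -0.3  -2.2]
240 [15 43 91] [-60.8  -0.3   1.9]
248 [16 47 91] [-60.2  -0.3   5.9]
256 [23 53 94] [-59.7  -0.3   9.8]
264 [173 169 160] [163.   -0.6  10.6]
272 [179 174 163] [171.4  -0.6  20.6]
280 [177 171 160] [182.8  -0.6  31. ]
288 [178 173 162] [192.7  -0.6  41.8]
296 [172 168 158] [203.4  -0.6  53.1]
304 [173 169 157] [215.2  -0.6  64.9]
312 [172 167 158] [229.7  -0.6  77.5]
```

View pics/w17.png

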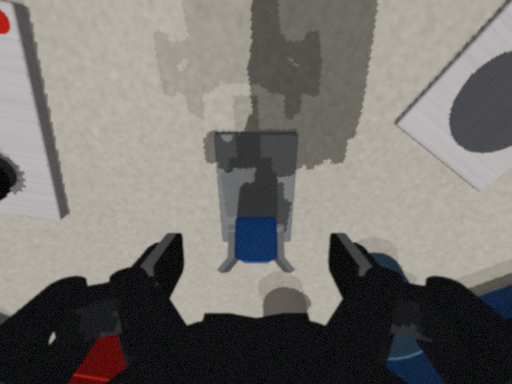

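The probe is home and released (rear end at −60.3 mm, fingers clear). Moving above pin 1's nut.

Call:
step_arm([
  [[-7.4, -2.4, 29], [0, 0, 0]],
  [[-7.4, -2.4, 29], [0, 0, 0]],
  [[2.3, -41.4, -5.4], [-1.18, 3.56, 0]],
  [[2.3, -41.4, -5.4], [-1.18, 3.56, 0]],
  [[2.3, -41.4, -5.4], [-1.18, 3.56, 0]],
  [[2.3, -41.4, -5.4], [-1.18, 3.56, 0]],
  [[2.4, -41.4, -5.4], [0, 0, 0]],
  [[2.5, -41.5, -5.4], [0, 0, 0]],
  [[0, 0, 0], [0, 0, 0]],
  [[0, 0, 0], [0, 0, 0]],
], hand=75)

```text
time_s: 33.75
ee_pos: [0.4831, 0.0148, 0.1652]
tool_rot: [-3.139, 0.0, -2.823]
ft_force: [-0.8, -0.0, 0.2]
finger_gap: 0.064
```

```bash
python3 - <<'E'
from h import *
s=st(); cap("scene","s18"); m,p,d=cap("wrist","w18"); X=cloud(m,d)
hsv=cv2.cvtColor(p,cv2.COLOR_RGB2HSV);br=cv2.inRange(hsv,(10,100,60),(25,255,255))
n,l,q,ce=cv2.connectedComponentsWithStats(br)
for i in range(1,n):
    if q[i][4]>40:
        er=cv2.erode((l==i).astype(np.uint8),np.ones((5,5)))>0
        z=np.percentile(X[er][:,2],[10,50,80,90]) if er.any() else None; print(ce[i].round(1),q[i],z, onz(m,ce[i],.066).round(4))
E
```

```text
t 33.75 ee [483.1  14.8 165.2] R [-179.9    0.  -161.8] F [-0.8 -0.   0.2] gap 64.0 q [-0.14  0.18 -0.26  1.13 -0.   -0.46]
[153.2 175.7] [140 164  28  25 535] [0.06202799 0.06464802 0.06525613 0.0655858 ] [[ 0.4956 -0.0782  0.066 ]]
[255.6 194.1] [245 181  23  27 474] [0.06929327 0.07051257 0.07103952 0.07136474] [[0.483  0.0144 0.066 ]]
[144.1 260. ] [135 255  19  13 115] [0.05542246 0.05876162 0.06165224 0.06297404] [[ 0.5805 -0.0681  0.066 ]]
[239.7 281.6] [229 269  22  25 439] [0.05896367 0.06460696 0.0652781  0.06558811] [[0.5738 0.0276 0.066 ]]
```

View pics/w18.png

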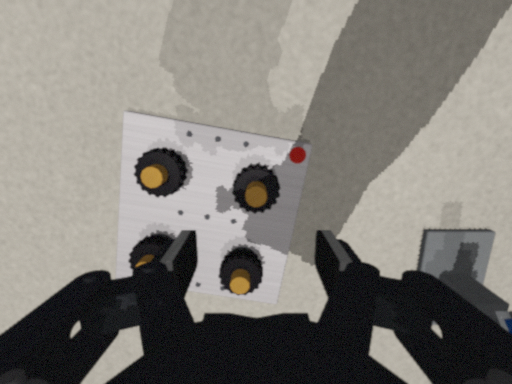

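Pin 1 is at (256,194) in the picture, i.e. (0.483, 0.0145), directly below the tool, and reads 71.0 mm against 65.3 mm for its neighbours. Descending over the nut.

Call:
step_arm([
  [[0, 0, -20], [0, 0, 0]],
  [[0, 0, -20], [0, 0, 0]],
  [[0, 0, -20], [0, 0, 0]],
  [[0, 0, -20], [0, 0, 0]],
  [[0, 0, -20], [0, 0, 0]],
  [[0, 0, -18], [0, 0, 0]],
  [[0, 0, -14], [0, 0, 0]],
  [[0, 0, -9], [0, 0, 0]],
  [[0, 0, -3.5], [0, 0, 0]],
  [[0, 0, 0], [0, 0, 0]],
])

```text
time_s: 35.1
ee_pos: [0.4832, 0.0147, 0.0204]
tool_rot: [-3.139, -0.0, -2.823]
ft_force: [1.0, 0.2, 0.7]
finger_gap: 0.0641
```

Call:
step_arm([
  [[0, 0, 0], [0, 0, 0]],
  [[0, 0, 0], [0, 0, 0]],
  [[0, 0, 0], [0, 0, 0]],
  [[0, 0, 0], [0, 0, 0]],
  [[0, 0, 0], [0, 0, 0]],
  [[0, 0, 0], [0, 0, 0]],
  [[0, 0, 0], [0, 0, 0]],
  [[0, 0, 0], [0, 0, 0]],
  [[0, 0, 0], [0, 0, 0]],
  [[0, 0, 0], [0, 0, 0]],
], hand=0)

```text
time_s: 36.35
ee_pos: [0.4833, 0.0149, 0.0211]
tool_rot: [-3.14, 0.001, -2.823]
ft_force: [-1.7, 1.0, 6.3]
finger_gap: 0.0425
```

```bash
python3 - <<'E'
from h import *
s=st(); m,p,d=cap("wrist","w19"); print(s["ft_torque"])
E
```

```text
t 36.35 ee [483.3  14.9  21.1] R [-1.799e+02  1.000e-01 -1.617e+02] F [-1.7  1.   6.3] gap 42.5 q [-0.14  0.31 -0.5   0.76 -0.   -0.46]
[0.54654865 0.37152174 0.04408891]
```

View pics/w19.png

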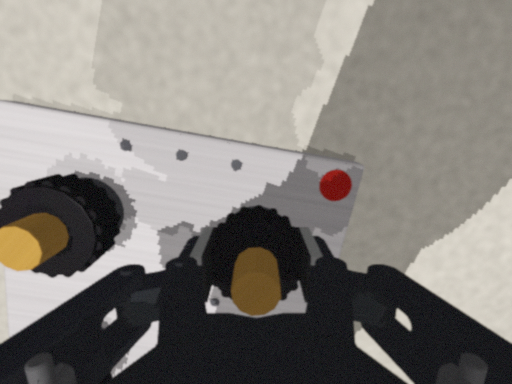

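The nut is gripped (opening 42.5 mm, pin upright between the pads). Turning 63° clockwise.

Call:
step_arm([
  [[0, 0, 0], [0, 0, -7]],
  [[0, 0, 0], [0, 0, -7]],
  [[0, 0, 0], [0, 0, -7]],
  [[0, 0, 0], [0, 0, -7]],
  [[0, 0, 0], [0, 0, -7]],
  [[0, 0, 0], [0, 0, -7]],
  [[0, 0, 0], [0, 0, -7]],
  [[0, 0, 0], [0, 0, -7]],
  [[0, 0, 0], [0, 0, -7]],
  [[0, 0, 0], [0, 0, 0]],
])

```text
time_s: 37.65
ee_pos: [0.4833, 0.0149, 0.0211]
tool_rot: [-3.141, 0.0, 2.359]
ft_force: [-1.3, 3.2, 5.9]
finger_gap: 0.0425
```

```bash
python3 - <<'E'
from h import *
s=st(); print(s["ft_torque"]); m,p,d=cap("wrist","w20"); X=cloud(m,d)
hsv=cv2.cvtColor(p,cv2.COLOR_RGB2HSV);br=cv2.inRange(hsv,(10,100,60),(25,255,255))
n,l,q,ce=cv2.connectedComponentsWithStats(br)
for i in range(1,n):
    if q[i][4]>100:
        Z=X[l==i][:,2]; h,b=np.histogram(Z,bins=np.arange(.045,.075,.0005)); k=h.argmax(); print(ce[i].round(1),q[i],np.percentile(Z,[10,50,80,90]).round(4),"mode",b[k],h[k])
m,p,d=load("w19");X=cloud(m,d);hsv=cv2.cvtColor(p,cv2.COLOR_RGB2HSV);br=cv2.inRange(hsv,(10,100,60),(25,255,255))
n,l,q,ce=cv2.connectedComponentsWithStats(br)
for i in range(1,n):
    if q[i][4]>100:
        Z=X[l==i][:,2]; h,b=np.histogram(Z,bins=np.arange(.045,.075,.0005)); k=h.argmax(); print("before",ce[i].round(1),q[i],np.percentile(Z,[10,50,80,90]).round(4),"mode",b[k],h[k])
E
```

```text
t 37.65 ee [483.3  14.9  21.1] R [-179.9    0.   135.2] F [-1.3  3.2  5.9] gap 42.5 q [-0.14  0.31 -0.49  0.77 -0.    0.64]
[ 0.48027435  0.33449696 -0.21859701]
[255.6 276.7] [ 232  247   49   59 2321] [0.0532 0.0647 0.0653 0.0656] mode 0.06450000000000002 527
[397.2 370.9] [385 358  30  26 252] [0.0505 0.0569 0.0634 0.1121] mode 0.052000000000000005 13
before [ 31.6 240.5] [   0  212   69   59 3032] [0.0518 0.0639 0.065  0.0653] mode 0.06450000000000002 519
before [255.6 281.2] [ 231  247   51   68 2765] [0.0546 0.07   0.0707 0.0711] mode 0.07050000000000002 549
```

View pics/w20.png

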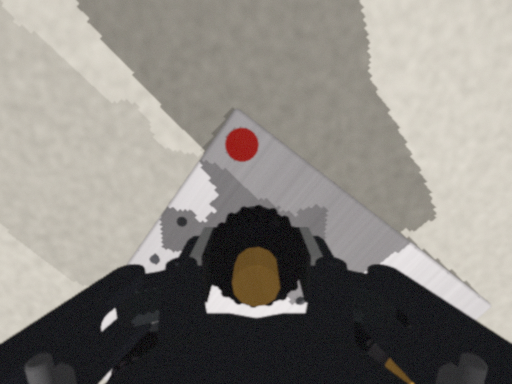

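Pin 1 now reads the same as the level pins (64.5–65 mm mode). Releasing and rising.

Call:
step_arm([
  [[0, 0, 0], [0, 0, 0]],
  [[0, 0, 0], [0, 0, 0]],
  [[0, 0, 0], [0, 0, 0]],
  [[0, 0, 0], [0, 0, 0]],
  [[0, 0, 0], [0, 0, 0]],
  [[0, 0, 0], [0, 0, 0]],
  [[0, 0, 0], [0, 0, 0]],
  [[0, 0, 10], [0, 0, 0]],
  [[0, 0, 20], [0, 0, 0]],
  [[0, 0, 25], [0, 0, 0]],
], hand=75)

```text
time_s: 38.95
ee_pos: [0.4829, 0.0147, 0.0762]
tool_rot: [-3.139, -0.001, 2.361]
ft_force: [-0.3, -0.1, 0.4]
finger_gap: 0.0644
```

Call:
step_arm([
  [[0, 0, 25], [0, 0, 7]],
  [[0, 0, 25], [0, 0, 7]],
  [[0, 0, 25], [0, 0, 7]],
  [[0, 0, 25], [0, 0, 7]],
  [[-2, -6, 25], [0, 0, 7]],
  [[-2, -6, 25], [0, 0, 7]],
  [[-2, -6, 20], [0, 0, 3]],
  [[-2, -6, 5], [0, 0, 0]],
  [[0, 0, 0], [0, 0, 0]],
  [[0, 0, 0], [0, 0, 0]],
])

```text
time_s: 40.2
ee_pos: [0.4748, -0.0092, 0.2495]
tool_rot: [-3.14, -0.001, -3.138]
ft_force: [-0.2, -0.2, 0.0]
finger_gap: 0.0636
```

```bash
python3 - <<'E'
from h import *
s=st(); m,p,d=cap("wrist","w21"); X=cloud(m,d); cap("scene","s21"); cap("top","t21")
hsv=cv2.cvtColor(p,cv2.COLOR_RGB2HSV);br=cv2.inRange(hsv,(10,100,60),(25,255,255))
n,l,q,ce=cv2.connectedComponentsWithStats(br)
for i in range(1,n):
    if 60<q[i][4]<900:
        Z=X[l==i][:,2]; Z=Z[Z>.062]; print(ce[i].round(1),onz(m,ce[i],.065).round(3),len(Z),np.median(Z).round(5),np.percentile(Z,[70,85]).round(4))
E
```

```text
t 40.2 ee [474.8  -9.2 249.5] R [-1.799e+02 -1.000e-01 -1.798e+02] F [-0.2 -0.2  0. ] gap 63.6 q [-0.19  0.13 -0.1   1.34 -0.   -0.2 ]
[275.5 183. ] [[0.483 0.014 0.065]] 203 0.06498 [0.0653 0.0658]
[199.5 193.6] [[ 0.497 -0.079  0.065]] 195 0.06475 [0.0651 0.0654]
[284.4 252.6] [[0.576 0.028 0.065]] 166 0.06475 [0.0651 0.0655]
[213.4 261.6] [[ 0.589 -0.065  0.065]] 163 0.06435 [0.0649 0.0652]
  return _methods._mean(a, axis=axis, dtype=dtype,
  ret = ret.dtype.type(ret / rcount)
Traceback (most recent call last):
IndexError: index -1 is out of bounds for axis 0 with size 0
```

View pics/w21.png

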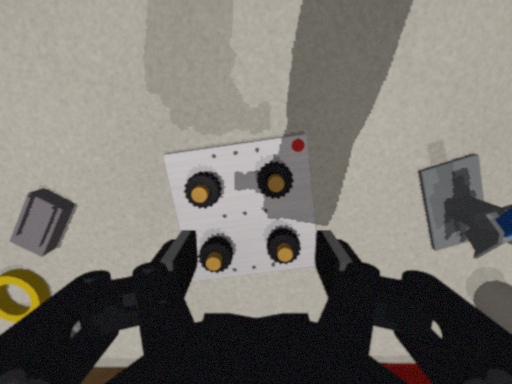

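View pics/s21.png

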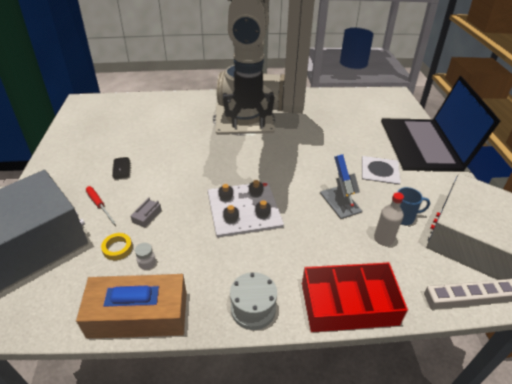

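Wrist view 21 shows all four pins within about 0.6 mm of each other: pin 1 at 65.0 mm, the others at 64.35–64.75 mm. The scene view shows the probe seated in the stand at about (345,180) and the bystanders where they started. The arm is clear, so I'm handing in.

```bash
python3 - <<'E'
from h import *
st(); print(workorder.sign_off())
E
```

```text
t 40.35 ee [474.9  -9.1 249.7] R [-1.799e+02 -1.000e-01 -1.797e+02] F [-0.1  0.   0. ] gap 63.7 q [-0.19  0.13 -0.1   1.34 -0.   -0.2 ]
the job is handed in; nothing more can be done
None
```

The job is done and handed in at about 40 s of the 72 s allowed. I parked the probe in the stand, regripped it by the end of its handle and touched pins 1 to 4 clockwise from the red dot. I then put it back in the stand and turned the nut of pin 1, the high mount, 63° clockwise.

**Last checks**
- **Pins:** the wrist camera's depth reads pin 1 at 65.0 mm and the other three at 64.4 to 64.75 mm.
- **Touches:** the wrist force showed contact of about 7 to 17 N on each pin.
- **Probe:** on its return it was within about 1 mm of fully home, with the fingers clear of it. The last scene picture still shows it seated.
- **Bystanders:** they look unmoved in the last scene picture, but I did not measure them.
- **Robot:** it touches nothing.

**What disagreed or went wrong**
- **Stand position:** the trough turned out about 11 mm nearer the robot than the foot's outline suggested.
- **First insertion:** because of that it pressed on the stand's lips with 85 N (the wrist limit is 120 N) and left the probe about 9° nose-up. I regripped it, straightened it and released it, and it settled fully home before the touch round.
- **Pin 1 height:** the touches put it about 5.1 to 5.4 mm above the others, the camera about 5.8 mm. I turned the nut for 5.5 mm.

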